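# Set up the drop-off spot in the hall

## Robot

A 7-joint arm with a two-finger parallel gripper is mounted at the origin on the work surface. World frame = base frame: x ahead of the robot, y to its left, z up, the work surface at z = 0. Lengths are in m, angles in rad, forces in N, time in s.
With the tool pointing down it reaches from about 0.4 to 0.85 m from the base axis. Payload 10.4 kg.
Tool frame: the origin (TCP) lies midway between the tips of the shut fingers; the grasp point (between the pads) lies 19 mm behind it; z points along the fingers, y is the line along which they close (so a half turn about z gives the same grasp; the last joint's range is limited). The gripper opens to 87 mm and grips with 3 to 60 N. Pads are 19 mm wide; open, the fingers measure 117 mm over their backs; the gripper's body (75 mm by 190 mm) begins 51 mm behind the grasp point.
Start: joints at [-1.149, 0.332, -0.065, 1.46, 0.022, 1.35, -0.088], TCP at [0.269, 0.564, 0.223] pointing down, gripper open.
Joint ranges: [-2.6, 2.6], [-0.5, 2.12], [-1.47, 1.34], [0.16, 2.42], [-1.27, 4.41], [0.06, 2.06], [-2.6, 2.6]. Speed limits (rad/s): [2.22, 2.22, 2.79, 2.79, 3.14, 3.14, 3.14].

## Interface

Orientations are given as a unit quaternion [x, y, z, w].
In Python, from bench import sensors, eyes, order gives the robot as it stands.
- The arm moves only by the tool arm_command, never from a script. Its argument "steps" is a list of rows, each an object with "rot": the turn, a rotation vector about the world's x, y, z in degrees, a list of three; "slide": the shift along the world's x, y, z in m, a list of three; "grip": the opening, from 0 (shut) to 1 (fully open). A call has exactly 8 rows; each row shifts and turns the commanded pose from where the row before left it; what a row does not reach is not made up. A row lasts 1/8 s, in which the tool goes at most 62.5 mm and 10.7 degrees, less where a joint would pass 70% of its speed; a pose out of reach is approached as far as the arm can. A call with a gripper value outside its range is refused whole. The fingers move at their own pace and stop on an object; "newtons" is the grip in N (left out, the last holds). Time passes only in rows, so rows that do not move let the fingers close, or fill a call up. It gives the time, the measured TCP pose, the force, the opening and the grip force at its end, in the units of the state.
- sensors.read_state(): the state, without advancing time (a new reading comes with each control period).
- eyes.camera(name): name is "side" or "top"; returns a dict with "pixels" (384x512x3 uint8, red, green, blue), "intrinsics" (3x3 intrinsics, pixels), "pose" (4x4, takes a point from camera to world coordinates). Camera axes: x right, y down, z forward; pixel columns grow to the right and rows downward; lengths in m; the calibration is good to about 2 mm. A picture is of the moment at which its call begins. There is no depth.
- order.close_job(): hands the job in; it is judged then, once.
Trained networks look in a picture, given as the dict that the camera call returned (one of the last four; its "shot" number tells which), for a name from the list of things; names that differ only in an ending like _2 or _b are one class to them, and where a whole thing is asked for, a point or a joint stands for the part that bears it (a point fixed in the world has none). Each returns a list of dicts, best first, with "conf" (0 to 1); they miss things now and then, are a little off and sometimes report something else, mostly with a low value. They report only what shows in the picture. A call takes as long as a camera call. They do not tell look-alikes from the thing itself.
- eyes.look_for(name, picture): "bbox" ([left, top, right, bottom] in pixels, round what is visible of it).
The state is a dict: "time": time; "joint_positions": joint angles; "joint_vel": joint speeds; "joint_torque": joint torques, N m; "ee_pos": TCP position; "eef_rot": TCP orientation; "ft_force": force on the tool from outside, world axes, zero at the start; "torque": the same for the moment, N m; "width": finger opening in m; "grip_force": force on a finger pad.
Only numpy, scipy, OpenCV 4.12 (cv2) and the standard library are available. Lean on these libraries where they do the work, as an engineer would, in place of code of your own. Each camera call takes 0.05 s, during which the arm holds its last target. There are 200 camera calls.

## Task

Hang the white bracket shelf on the slotted stand by hooking both its claws into the top pair of slots and pressing it down until the brass catch springs out over it and locks it; then move the candle out of the dark bottom tray and stand it upright on the hung shelf, never letting it fall over. Then stack all the loose trays on the dark bottom tray, in any order, staggered in turn: the first shifted about 26 mm towards the end with the brass tab, the next back the other way so that it is straight above the bottom tray, and so on, each with its foot down inside the rim below. Leave the stone, the bowl and the clock where they are.

Things in the scene. Friction and masses are not known exactly. Their poses are not given: they have to be found in the camera images.
- stand: Fixed steel stand: two slotted uprights, 26 mm wide, 178 mm tall, centred at y = -32 and +32 mm; wooden foot 8 mm thick, 10 mm ahead of the face. Origin on the table in the plane of the front face, midway; the face looks to -x (to the robot), z up. Face metal 4 mm, open behind. Three slots each, 11 mm wide, 32 mm high; the top pair spans z = 134 to 166 mm (others 42 mm, 84 mm lower).
- seat (a point): On the stand's front face, mid width, z = 90 mm, axes as the stand: where heel is when the bracket is hooked in the top slots and pressed right down (let go, it rises about 1.5 mm to the catch). The claws pass the slots while heel is 11 to 23 mm above the seat; push in until the back plate meets the face, then go straight down.
- catch (a joint): Brass spring catch (22 mm wide, z = 153.5 to 163.5 mm) between the uprights, in m: 0 = sprung out, 7 mm ahead of the face. The bracket's back plate pushes it in (about 0.007, 1.5 to 3.5 N) as the claws enter; with the bracket pressed right down it snaps out to 0 over the plate's top edge and locks it.
- ejector (a joint): Black sprung pad between the uprights, in m: 0 = up, top at z = 98 mm, sticking out 15 mm ahead of the face; grows as the bracket's underside presses it down (0.008 at the seat, about 0.0065 when locked). Pushes up with 4 N at first, 8 N when 8 mm down, so the bracket does not go home by its own weight.
- bracket: White shelf, 0.3 kg, 120 (x) by 64 mm (y), floor 4 mm, side walls 30 mm high, 4 mm thick, front lip 16 mm. Origin under its middle, z up; grip it there across the 64 mm. Back plate at x = 55 to 60 mm, 84 mm wide, 62 mm high; two claws 5 mm wide at y = -32, +32 mm stick out 12 mm to +x: neck z = 44 to 52, tooth down to z = 34 mm, 6 mm from the plate. Starts flat on the table.
- heel (a point): Point on the bracket's back face, at its bottom edge, mid width: (60, 0, 0) mm in the bracket's frame, axes as the bracket (hung: along the stand's axes).
- candle: Unlit cream pillar candle with a brown band, 46 mm across, 88 mm tall, 0.16 kg, upright in the bottom tray at the start; origin at the centre of its underside.
- base: Dark wooden bottom tray, fixed to the table: 150 x 64 mm rim, 40 mm high, walls 5 mm (inside 140 x 54 mm), its inner floor at z = 14 mm. Origin on the table under its middle, x along its length towards the end with the flat brass tab, z up. Stacked trays: 1st and 3rd 26 mm along +x, 2nd and 4th at 0, 30 mm apart in height.
- tray_a: Loose stepped tray of light wood, 0.16 kg, 150 x 64 mm rim, 40 mm high, walls 5 mm; origin under the middle, x along its length, z up; both ends alike. Its foot, 76 x 45 mm, 10 mm deep, drops inside the rim of the tray below (140 x 54 mm inside), so trays stack at 30 mm and can shift up to 32 mm either way along the one below. May be absent.
- tray_b: Loose tray of mid-brown wood, 150 x 64 mm rim, 40 mm high; origin under the middle, x along its length, z up. Same stepped shape as all loose trays: see tray_a. May be absent.
- tray_c: Loose tray, painted stone grey, 150 x 64 mm rim, 40 mm high; origin under the middle, x along its length, z up. Same stepped shape as all loose trays: see tray_a. May be absent.
- tray_d: Loose tray, painted blue, 150 x 64 mm rim, 40 mm high; origin under the middle, x along its length, z up. Same stepped shape as all loose trays: see tray_a. May be absent.
- stone: Bystander: round grey stone ornament, 80 mm across, 44 mm high; origin under its middle.
- bowl: Bystander: white bowl, 100 mm across, 45 mm high; origin under its middle.
- clock: Bystander: small brass clock on a wooden foot, 80 mm wide, 88 mm high; origin under its middle.
Not all that is in view belongs to the job. What is shaped like the tray_b but green or purple is not meant.

How it is judged:
On the way, in this order (a step that is already met when the one before it is completed fails the run):
1. the bracket is hooked in the top slots, pressed down and locked by the catch (z of heel in the frame of seat between -0.004 and 0.004 m and x of heel in the frame of seat between -0.005 and 0.005 m and y of heel in the frame of seat between -0.006 and 0.006 m and angle between the x axis of bracket and the x axis of stand, either way round below 0.1 rad and angle between bracket's own z axis and vertical below 0.1 rad and value of joint catch below 0.003 m), for 0.3 s.
2. the candle stands upright on the hung bracket shelf (all of step 1 and x of candle in the frame of bracket between -0.045 and 0.045 m and y of candle in the frame of bracket between -0.01 and 0.01 m and z of candle in the frame of bracket between 0.001 and 0.008 m and angle between candle's own z axis and vertical below 0.12 rad and linear speed of candle below 0.03 m/s), for 0.3 s.
At the end, for the whole second after the job is handed in: Bracket locked: heel within 4 mm of seat height, 5 mm x, 6 mm y, catch under 3 mm. Candle upright, at rest on the shelf (45 mm along, 10 mm across of its middle). Every tray at rest, 30 mm a level (3 mm): 1st, 3rd 17-37 mm to the tab, 2nd, 4th within 12 mm; 15 mm sideways, 0.2 rad (all of step 2 and ((z of tray_a in the frame of base between 0.027 and 0.033 m and x of tray_a in the frame of base between 0.017 and 0.037 m) or (z of tray_a in the frame of base between 0.057 and 0.063 m and x of tray_a in the frame of base between -0.012 and 0.012 m) or (z of tray_a in the frame of base between 0.087 and 0.093 m and x of tray_a in the frame of base between 0.017 and 0.037 m) or (z of tray_a in the frame of base between 0.117 and 0.123 m and x of tray_a in the frame of base between -0.012 and 0.012 m)) and y of tray_a in the frame of base between -0.015 and 0.015 m and angle between the x axis of each of tray_a, tray_b, tray_c, tray_d and the x axis of base, either way round below 0.2 rad and angle between each of tray_a, tray_b, tray_c, tray_d's own z axis and vertical below 0.06 rad and linear speed of each of tray_a, tray_b, tray_c, tray_d below 0.03 m/s and ((z of tray_b in the frame of base between 0.027 and 0.033 m and x of tray_b in the frame of base between 0.017 and 0.037 m) or (z of tray_b in the frame of base between 0.057 and 0.063 m and x of tray_b in the frame of base between -0.012 and 0.012 m) or (z of tray_b in the frame of base between 0.087 and 0.093 m and x of tray_b in the frame of base between 0.017 and 0.037 m) or (z of tray_b in the frame of base between 0.117 and 0.123 m and x of tray_b in the frame of base between -0.012 and 0.012 m)) and y of tray_b in the frame of base between -0.015 and 0.015 m and ((z of tray_c in the frame of base between 0.027 and 0.033 m and x of tray_c in the frame of base between 0.017 and 0.037 m) or (z of tray_c in the frame of base between 0.057 and 0.063 m and x of tray_c in the frame of base between -0.012 and 0.012 m) or (z of tray_c in the frame of base between 0.087 and 0.093 m and x of tray_c in the frame of base between 0.017 and 0.037 m) or (z of tray_c in the frame of base between 0.117 and 0.123 m and x of tray_c in the frame of base between -0.012 and 0.012 m)) and y of tray_c in the frame of base between -0.015 and 0.015 m and ((z of tray_d in the frame of base between 0.027 and 0.033 m and x of tray_d in the frame of base between 0.017 and 0.037 m) or (z of tray_d in the frame of base between 0.057 and 0.063 m and x of tray_d in the frame of base between -0.012 and 0.012 m) or (z of tray_d in the frame of base between 0.087 and 0.093 m and x of tray_d in the frame of base between 0.017 and 0.037 m) or (z of tray_d in the frame of base between 0.117 and 0.123 m and x of tray_d in the frame of base between -0.012 and 0.012 m)) and y of tray_d in the frame of base between -0.015 and 0.015 m); the robot touches nothing.
It fails at once if the candle falls over (angle between candle's own z axis and vertical above 0.8 rad).
It fails at once if the stone is pushed out of its place (more than 30 mm) (distance of stone from where it was at the start of the episode above 0.03 m).
It fails at once if the bowl is pushed out of its place (more than 30 mm) (distance of bowl from where it was at the start of the episode above 0.03 m).
It fails at once if the clock is pushed out of its place (more than 30 mm) (distance of clock from where it was at the start of the episode above 0.03 m).
Of tray_a, tray_b, tray_c, tray_d only 2 to 4 are there at a start; the rules pass over those that are not, and their reading is None.
At some moment in a run one of tray_a, tray_b, tray_c, tray_d may be knocked a few centimetres aside while the robot is not near it.
It also fails if it takes over 210 s, if anything falls off the work surface, if the arm or the gripper's body presses on something with over 40 N, if the wrist force passes 120 N, or if a joint passes its speed limit or range.

## Working session

There is one attempt and no reset: what is moved stays moved. The work goes in short steps, Python scripts to look and compute and a tool call to move; the robot and the scene stay as the last step left them, time stands still between calls to the robot, and variables do not carry over. Pictures are saved under pics/ and viewed, at most 14 in all, crops included, and the job is handed in when it is done.

Besides the shell and the picture viewer there is one more tool, called after "Request:" as name([rows], argument=value, ...), one row to a line, values as JSON. arm_command: Moves the arm, as the interface text tells. Its arguments: {"type":"object","properties":{"steps":{"type":"array","items":{"type":"object","properties":{"rot":{"type":"array","items":{"type":"number"}},"slide":{"type":"array","items":{"type":"number"}},"grip":{"type":"number"}}}},"newtons":{"type":"number"}},"required":["steps"]}

```bash
mkdir -p pics; ls
python3 - <<'E'
from bench import sensors, eyes
import cv2, numpy as np
s=sensors.read_state(); print({k:np.round(v,3).tolist() for k,v in s.items()})
for n in("side","top"):
    p=eyes.camera(n); cv2.imwrite(f"pics/{n}0.png",cv2.cvtColor(p["pixels"],cv2.COLOR_RGB2BGR))
    print(n,p["intrinsics"].tolist(),np.round(p["pose"],4).tolist())
    for o in("stand","bracket","candle","base","tray_a","stone","bowl","clock"):
        print(o,[(np.round(d["bbox"]).tolist(),round(d["conf"],2)) for d in eyes.look_for(o,p)])
E
```

```text
pics
{'time': 0.0, 'joint_positions': [-1.149, 0.333, -0.065, 1.461, 0.022, 1.35, -0.089], 'joint_vel': [0.0, -0.001, 0.0, 0.001, 0.0, -0.001, -0.0], 'joint_torque': [0.0, -62.326, 0.025, -38.99, -0.061, 0.04, 0.0], 'ee_pos': [0.269, 0.564, 0.222], 'eef_rot': [0.221, 0.975, -0.001, -0.0], 'ft_force': [-0.476, -0.328, -0.669], 'torque': [0.066, 0.011, 0.012], 'grip_force': 0.0, 'width': 0.087}
side [[493.58058872416103, 0.0, 252.9457521323823], [0.0, 493.58058872416103, 187.14957659207212], [0.0, 0.0, 1.0]] [[-0.8958, -0.2052, 0.3944, -0.0621], [-0.4441, 0.4538, -0.7726, 1.2175], [-0.0204, -0.8672, -0.4976, 0.8459], [0.0, 0.0, 0.0, 1.0]]
stand [([170.0, 135.0, 227.0, 200.0], 0.77)]
bracket [([290.0, 159.0, 333.0, 186.0], 0.88), ([288.0, 174.0, 306.0, 200.0], 0.48)]
candle [([287.0, 172.0, 304.0, 197.0], 0.84)]
base [([277.0, 186.0, 317.0, 210.0], 0.75)]
tray_a [([307.0, 142.0, 350.0, 167.0], 0.79), ([130.0, 196.0, 180.0, 215.0], 0.77), ([345.0, 170.0, 389.0, 201.0], 0.67), ([225.0, 227.0, 272.0, 261.0], 0.58)]
stone [([166.0, 227.0, 188.0, 246.0], 0.59)]
bowl []
clock [([152.0, 242.0,
[... 156 characters left out ...]
6], [0.0, 0.0, 1.0]] [[0.0157, -0.9925, 0.1208, 0.3968], [-0.9998, -0.0139, 0.0157, -0.0076], [-0.0139, -0.1211, -0.9925, 1.3428], [0.0, 0.0, 0.0, 1.0]]
stand [([253.0, 98.0, 298.0, 144.0], 0.83)]
bracket [([318.0, 199.0, 347.0, 241.0], 0.74)]
candle [([277.0, 212.0, 297.0, 226.0], 0.75)]
base [([273.0, 191.0, 298.0, 241.0], 0.73)]
tray_a [([224.0, 196.0, 246.0, 240.0], 0.89), ([199.0, 84.0, 234.0, 133.0], 0.8), ([369.0, 198.0, 395.0, 246.0], 0.71), ([178.0, 192.0, 205.0, 238.0], 0.62), ([307.0, 259.0, 359.0, 298.0], 0.62)]
stone [([166.0, 140.0, 191.0, 164.0], 0.55)]
bowl [([344.0, 139.0, 372.0, 168.0], 0.71)]
clock [([132.0, 152.0, 158.0, 174.0], 0.93), ([344.0, 140.0, 370.0, 174.0], 0.2)]
```

Run:
```python
import cv2
a=cv2.imread("pics/top0.png")[70:320,110:430]; cv2.imwrite("pics/t1.png",cv2.resize(a,(768,600),interpolation=cv2.INTER_CUBIC))
a=cv2.imread("pics/side0.png")[110:310,110:410]; cv2.imwrite("pics/s1.png",cv2.resize(a,(800,533),interpolation=cv2.INTER_CUBIC))
```

```text
(no output)
```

View pics/t1.png

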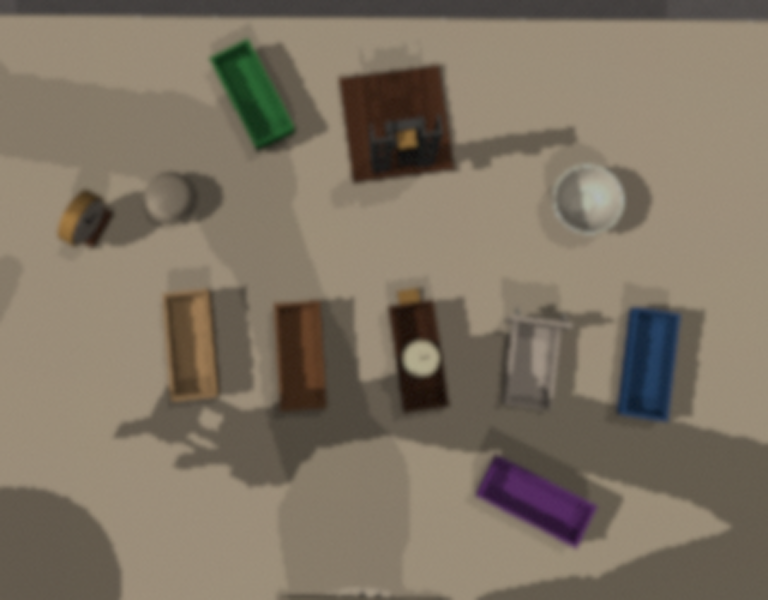

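View pics/s1.png

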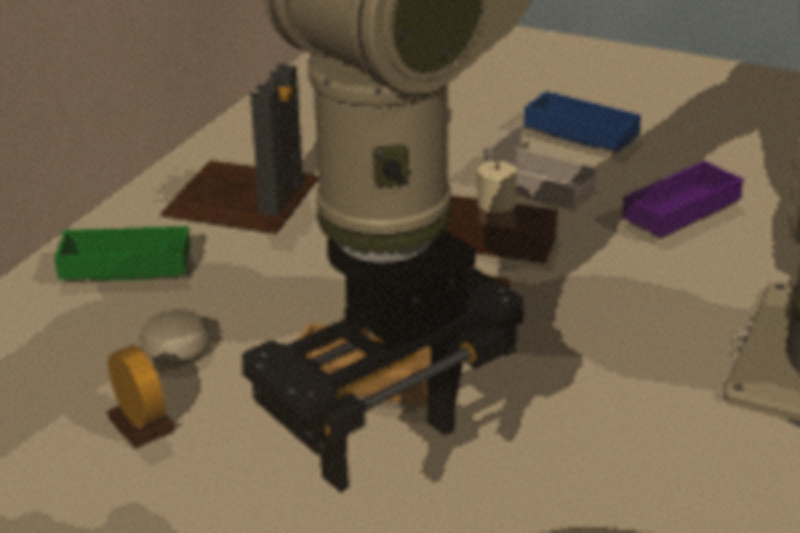

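The top view shows the light tray a at (190,345), brown tray b at (300,355), the base with candle at (420,355), the bracket at (535,360) with its back plate up, and the blue tray d at (648,363). The stand is at (405,140) facing the robot. The green and purple trays are decoys, and tray c is absent. In the side view the arm covers the middle of the scene. I'll fit wireframes to the edges next.

```bash
cat > h.py <<'E'
import cv2, numpy as np
from bench import sensors, eyes
from scipy.optimize import minimize
from scipy.spatial.transform import Rotation as R
def shot(name,n=4):
    ps=[eyes.camera(name) for _ in range(n)]
    p=ps[-1]; p["avg"]=np.mean([q["pixels"].astype(np.float32) for q in ps],0); return p
def proj(p,X):
    T=np.linalg.inv(p["pose"]); c=np.atleast_2d(X)@T[:3,:3].T+T[:3,3]; u=c@np.asarray(p["intrinsics"]).T
    return u[:,:2]/u[:,2:]
def ray(p,uv,z):
    d=p["pose"][:3,:3]@np.linalg.solve(p["intrinsics"],[*uv,1]); o=p["pose"][:3,3]
    return o+d*(z-o[2])/d[2]
def rect(a,b,c,d,z): q=[(a,b,z),(c,b,z),(c,d,z),(a,d,z)]; return [(q[i],q[(i+1)%4]) for i in range(4)]
TRAY=rect(-.075,-.032,.075,.032,.04)+rect(-.07,-.027,.07,.027,.04)
BRK=[((-.06,s*y,.03),(.055,s*y,.03)) for s in(-1,1) for y in(.032,.028)]+\
    [((x,-.042,.062),(x,.042,.062)) for x in(.055,.06)]+[((-.06,-.032,.016),(-.06,.032,.016)),((-.056,-.028,.016),(-.056,.028,.016))]
STD=[]
for s in(-1,1):
    STD+=[((0,s*.019,.178),(0,s*.045,.178)),((0,s*.019,.178),(0,s*.019,.01)),((0,s*.045,.178),(0,s*.045,.01))]
STD+=[((-.01,-.045,.008),(-.01,.045,.008))]
def seg(W,v,z0=0):
    c,s=np.cos(v[2]),np.sin(v[2]); M=np.array([[c,-s,0],[s,c,0],[0,0,1]])
    return [np.array(q)@M.T+[v[0],v[1],z0] for q in W]
def fit(p,W,v0,z0=0,blur=.8,span=.02,views=None):
    V=views or [p]; Gs=[]
    for q in V:
        g=cv2.GaussianBlur(q["avg"],(0,0),blur)
        Gs.append((q,cv2.Scharr(g,cv2.CV_32F,1,0)/32,cv2.Scharr(g,cv2.CV_32F,0,1)/32))
    def cost(v):
        t=0
        for q,gx,gy in Gs:
            for a in seg(W,v,z0):
                L=proj(q,np.linspace(a[0],a[1],30)); d=L[-1]-L[0]; l=np.hypot(*d)+1e-6; n=np.array([-d[1],d[0]])/l
                m=L.astype(np.float32)[None]
                A=cv2.remap(gx,m[...,0],m[...,1],cv2.INTER_LINEAR)[0]; B=cv2.remap(gy,m[...,0],m[...,1],cv2.INTER_LINEAR)[0]
                t-=np.minimum(np.sqrt((A*n[0]+B*n[1])**2+.01).sum(-1),40).mean()*min(l,20)
        return t
    v0=np.array(v0,float); best=min(([*(v0[:2]+[a,b]),v0[2]+c] for a in np.linspace(-span,span,9) for b in np.linspace(-span,span,9) for c in(-.08,-.04,0,.04,.08)),key=cost)
    r=minimize(cost,best,method="Nelder-Mead",options=dict(initial_simplex=np.array([best,np.add(best,[.003,0,0]),np.add(best,[0,.003,0]),np.add(best,[0,0,.03])]),xatol=1e-4,fatol=1e-3))
    return r.x,r.fun
def draw(p,items,fn,box,k):
    x0,y0,x1,y1=box; im=cv2.resize(p["avg"].clip(0,255).astype(np.uint8)[y0:y1,x0:x1,::-1],None,fx=k,fy=k,interpolation=cv2.INTER_CUBIC)
    for S in items:
        for a in S:
            L=((proj(p,a)-[x0,y0]+.5)*k-.5).round().astype(int); cv2.line(im,L[0].tolist(),L[1].tolist(),(0,0,255),1)
    cv2.imwrite(fn,im)
E
cat > m1.py <<'E'
from h import *
p=shot("top",6)
def g(x,y): return (110+x*320/768, 70+y*250/600)
res={}
for n,W,uv,z,y0 in [("a",TRAY,(190,345),.04,.05),("b",TRAY,(300,355),.04,0),("base",TRAY,(418,355),.04,.1),("d",TRAY,(648,363),.04,-.08),("brk",BRK,(533,362),.03,-.05)]:
    X=ray(p,g(*uv),z); res[n]=fit(p,W,[X[0],X[1],y0]); print(n,np.round(res[n][0],4),res[n][1])
X=ray(p,g(407,168),0.09); res["stand"]=fit(p,STD,[ray(p,g(405,175),.008)[0]+.01,X[1],.06]); print("stand",res["stand"])
print("candle",ray(p,g(421,358),.1))
draw(p,[seg(dict(brk=BRK,stand=STD).get(n,TRAY),r[0]) for n,r in res.items()],"pics/t2.png",(165,90,405,250),3.3)
E
python3 m1.py
```

```text
a [0.4584 0.2394 0.1326] -4075.9072855968716
b [0.4458 0.0859 0.0842] -3802.3994078367227
base [ 0.4468 -0.0755  0.1502] -5453.907752583827
d [ 0.4446 -0.3866 -0.1233] -3828.6706793826656
brk [ 0.4555 -0.2429 -0.1299] -2421.5724469923903
stand (array([ 0.72699672, -0.08022724,  0.13164764]), np.float64(-1683.0488574795888))
candle [ 0.44135719 -0.07843831  0.1       ]
```

View pics/t2.png

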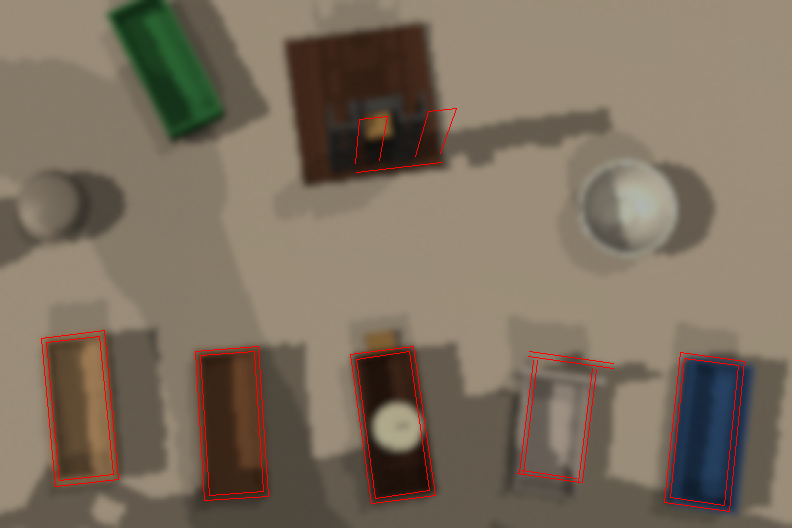

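```bash
cat > m2.py <<'E'
from h import *
p=shot("top",6)
b=fit(p,BRK,[.447,-.235,-.1],span=.012); print("brk",b)
uv=(165+388/3.3,90+172/3.3); X=ray(p,uv,.008); print(X)
s=fit(p,STD,[X[0]+.012,X[1],.126],span=.012); print("stand",s)
draw(p,[seg(BRK,b[0])],"pics/b3.png",(310,190,360,250),6)
draw(p,[seg(STD,s[0])],"pics/st3.png",(245,90,310,150),6)
a,c=cv2.imread("pics/b3.png"),cv2.imread("pics/st3.png"); p0=cv2.imread
draw(p,[],"pics/b4.png",(310,190,360,250),6); draw(p,[],"pics/st4.png",(245,90,310,150),6)
h=360; cv2.imwrite("pics/z3.png",np.vstack([np.hstack([a,c]),np.hstack([cv2.imread("pics/b4.png"),cv2.imread("pics/st4.png")])])[:720])
i=cv2.imread("pics/z3.png"); cv2.imwrite("pics/z3.png",cv2.resize(i,None,fx=.83,fy=.83,interpolation=cv2.INTER_AREA))
E
python3 m2.py
```

```text
brk (array([ 0.45558731, -0.24289251, -0.12863565]), np.float64(-2425.698947415817))
[ 0.71087799 -0.07196737  0.008     ]
stand (array([ 0.71991374, -0.08928721, -0.16856046]), np.float64(-2017.5389058130718))
```

View pics/z3.png

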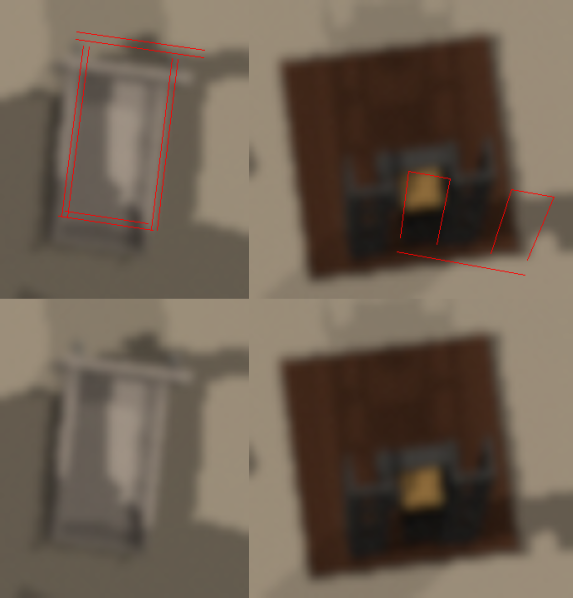

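```bash
cat > m3.py <<'E'
from h import *
p=shot("top",1); k=4.98
B=lambda x,y,z: ray(p,(310+x/k-.4,190+(y-299)/k-.4),z)
S=lambda x,y,z: ray(p,(245+(x-249)/k-.4,90+(y-299)/k-.4),z)
f=lambda n,*a: print(n,*[np.round(v[:2],4) for v in a])
f("backplate",B(57,363,.062),B(191,376,.062)); f("front",B(42,545,0),B(135,549,0))
q=[S(310,577,.008),S(522,548,.008),S(493,335,.008),S(281,359,.008)]; f("foot",*q)
c=np.mean(q,0)[:2]; print("foot c",c,[np.arctan2(*(q[i]-q[j])[[1,0]]) for i,j in((2,1),(3,0))],[np.arctan2(*(q[i]-q[j])[[0,1]]) for i,j in((0,1),(3,2))], [np.linalg.norm(q[i]-q[i-1]) for i in range(4)])
f("upr top",S(345,490,.178),S(492,483,.178)); f("upr bot",S(349,555,.008),S(490,545,.008)); f("catch",S(420,487,.158))
E
python3 m3.py
```

```text
backplate [ 0.4988 -0.1963] [ 0.4916 -0.2837]
front [ 0.3798 -0.1948] [ 0.3781 -0.2577]
foot [0.6981 0.0171] [ 0.7205 -0.1303] [ 0.874  -0.1094] [0.8548 0.04  ]
foot c [ 0.78685911 -0.04564055] [np.float64(0.13514320051655207), np.float64(0.14546905178392586)] [np.float64(-0.15124022533244413), np.float64(-0.1275351890485192)] [np.float64(0.158426656690268), np.float64(0.14904674993950223), np.float64(0.15487283492372644), np.float64(0.1506676617540659)]
upr top [ 0.7142 -0.0066] [ 0.7196 -0.0963]
upr bot [ 0.7141 -0.0099] [ 0.7224 -0.108 ]
catch [ 0.7221 -0.0531]
```

Request:
arm_command([
  {"slide": [0.04,-0.045,0.01],"rot": [0,0,2.5],"grip": 1},
  {"slide": [0.04,-0.045,0.01],"rot": [0,0,2.5],"grip": 1},
  {"slide": [0.03,-0.05,0.01],"rot": [0,0,2.5],"grip": 1},
  {"slide": [0.03,-0.05,0],"rot": [0,0,2.5],"grip": 1},
  {"slide": [0.02,-0.05,0],"rot": [0,0,2.5],"grip": 1},
  {"slide": [0.009,-0.055,0],"rot": [0,0,2.5],"grip": 1},
  {"slide": [0,-0.055,0],"rot": [0,0,2.5],"grip": 1},
  {"slide": [0,-0.055,0],"rot": [0,0,2.3],"grip": 1},
])

```text
time: 2.55
ee_pos: [0.4378, 0.1574, 0.2527]
eef_rot: [0.049, 0.999, 0.0, 0.0]
ft_force: [0.6, 0.9, -0.4]
width: 0.0867
grip_force: 0.0
```

Request:
arm_command([
  {"slide": [0,-0.055,0]},
  {"slide": [0,-0.055,0]},
  {"slide": [0,-0.055,0]},
  {"slide": [0,-0.055,0]},
  {"slide": [0,-0.055,0]},
  {"slide": [0,-0.055,0]},
  {"slide": [0,-0.055,0]},
  {"slide": [0,-0.008,0]},
])

```text
schema error: expected keys rot, slide, grip
```

```bash
cat > m4.py <<'E'
from h import *
s=sensors.read_state(); print(s["time"],s["ee_pos"],R.from_quat(s["eef_rot"]).as_matrix()[:,1],s["joint_positions"])
p=shot("top",6); q=shot("side",6)
np.save("avg_top",p["avg"]); np.save("avg_side",q["avg"])
for nm,V in(("top",[p]),("side",[q]),("both",[p,q])):
    print(nm,"stand",np.round(fit(None,STD,[.719,-.054,.14],span=.01,views=V)[0],4))
v=[.719,-.054,.14]
draw(q,[seg(STD,v)],"pics/s5.png",(160,120,260,210),6)
draw(q,[],"pics/s6.png",(160,120,260,210),6)
E
python3 m4.py
```

```text
2.55 [0.43784234 0.15735008 0.25272621] [9.80028547e-02 9.95185999e-01 5.17841298e-04] [-0.6373892  -0.04752414  0.1886788   1.82608384  0.00884449  1.36162802
  1.02188583]
top stand [ 0.7157 -0.0516  0.144 ]
side stand [ 0.7123 -0.0571  0.2457]
both stand [ 0.7142 -0.0517  0.1139]
```

View pics/s5.png

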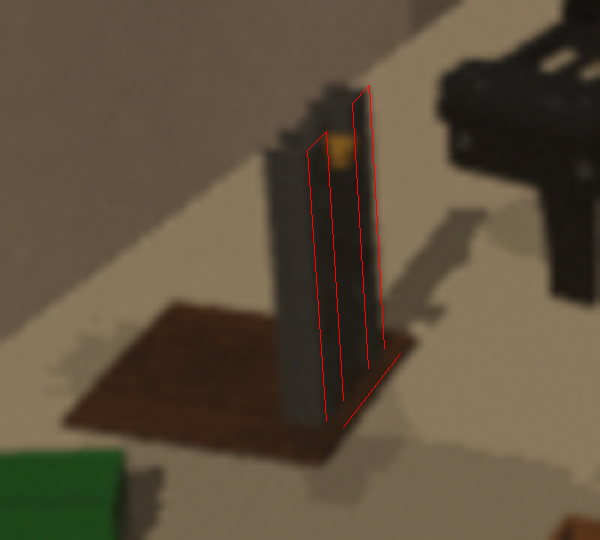

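Side view: the overlay agrees with the stand's front edges, (305,150) to (328,425) and (372,95) to (380,340), within about 1 px. Now I'll move above the bracket.

Request:
arm_command([
  {"slide": [0,-0.055,0],"rot": [0,0,0],"grip": 1},
  {"slide": [0,-0.055,0],"rot": [0,0,0],"grip": 1},
  {"slide": [0,-0.055,0],"rot": [0,0,0],"grip": 1},
  {"slide": [0,-0.055,0],"rot": [0,0,0],"grip": 1},
  {"slide": [0,-0.055,0],"rot": [0,0,0],"grip": 1},
  {"slide": [0,-0.055,0],"rot": [0,0,0],"grip": 1},
  {"slide": [0,-0.055,0],"rot": [0,0,0],"grip": 1},
  {"slide": [0,-0.006,0],"rot": [0,0,0],"grip": 1},
])

```text
time: 4.15
ee_pos: [0.437, -0.2356, 0.2527]
eef_rot: [0.052, 0.999, -0.001, -0.0]
ft_force: [-0.3, 0.7, -0.6]
width: 0.0872
grip_force: 0.0
```

```bash
cat > m5.py <<'E'
from h import *
s=sensors.read_state(); print(s["time"],s["ee_pos"],R.from_quat(s["eef_rot"]).as_matrix()[:,1])
p=shot("top",1); q=shot("side",6); p["avg"]=np.load("avg_top.npy")
v=[.438,-.234,-.1]
for sp in(.004,.008):
  r=fit(p,BRK,v,span=sp); print(np.round(r[0],4),r[1])
draw(p,[seg(BRK,v)],"pics/a.png",(310,190,360,250),6)
print(proj(q,[[.438,-.234,0]]))
c=proj(q,[[.438,-.234,0.02]])[0].astype(int); x,y=c-[35,30]
draw(q,[seg(BRK,v)],"pics/b.png",(x,y,x+70,y+60),6)
cv2.imwrite("pics/bs7.png",np.hstack([cv2.imread("pics/a.png"),cv2.imread("pics/b.png")]))
E
python3 m5.py
```

```text
4.15 [ 0.43701247 -0.23557484  0.25272334] [ 0.10464361  0.99450868 -0.0014813 ]
[ 0.4395 -0.2381 -0.0556] -2485.9299172691362
[ 0.4415 -0.2229 -0.1194] -2689.129675722271
[[313.65041952 179.26235509]]
```

View pics/bs7.png

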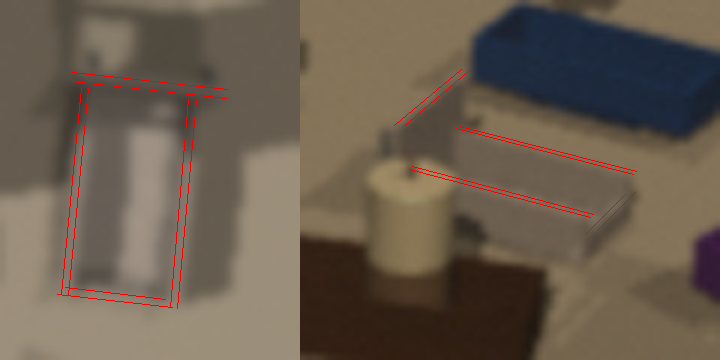

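The bracket overlay matches both views to about 1 px, with its walls around (455–593,168–215) in the side crop. I'll descend and grip.

Request:
arm_command([
  {"slide": [0.001,0.002,-0.05],"rot": [0,0,0],"grip": 1},
  {"slide": [0,0,-0.05],"rot": [0,0,0],"grip": 1},
  {"slide": [0,0,-0.05],"rot": [0,0,0],"grip": 1},
  {"slide": [0,0,-0.04],"rot": [0,0,0],"grip": 1},
  {"slide": [0,0,-0.03],"rot": [0,0,0],"grip": 1},
  {"slide": [0,0,-0.026],"rot": [0,0,0],"grip": 1},
  {"slide": [0,0,0],"rot": [0,0,0],"grip": 1},
  {"slide": [0,0,0],"rot": [0,0,0],"grip": 0.7},
], newtons=40)

```text
time: 5.5
ee_pos: [0.4396, -0.2297, 0.0075]
eef_rot: [0.049, 0.999, -0.0, 0.0]
ft_force: [0.0, 0.6, -0.6]
width: 0.0826
grip_force: 0.0
```

Request:
arm_command([
  {"slide": [0,0,0],"rot": [0,0,0],"grip": 0.6},
  {"slide": [0,0,0],"rot": [0,0,0],"grip": 0.6},
  {"slide": [0,0,0],"rot": [0,0,0],"grip": 0.6},
  {"slide": [0,0,0],"rot": [0,0,0],"grip": 0.6},
  {"slide": [0,0,0],"rot": [0,0,0],"grip": 0.6},
  {"slide": [0,0,0.01],"rot": [0,0,0],"grip": 0.6},
  {"slide": [0,0,0.02],"rot": [0,0,0],"grip": 0.6},
  {"slide": [0,0,0.03],"rot": [0,0,0],"grip": 0.6},
], newtons=40)

```text
time: 6.5
ee_pos: [0.4379, -0.2292, 0.0669]
eef_rot: [0.05, 0.999, 0.0, -0.001]
ft_force: [-0.1, -0.2, -2.0]
width: 0.0638
grip_force: 39.9
```

Request:
arm_command([
  {"slide": [0,0,0.045],"rot": [0,0,0],"grip": 0.6},
  {"slide": [0,0,0.045],"rot": [0,0,0],"grip": 0.6},
  {"slide": [0.01,0.01,0.03],"rot": [0,0,1.8],"grip": 0.6},
  {"slide": [0.034,0.03,0],"rot": [0,0,3],"grip": 0.6},
  {"slide": [0.034,0.03,0],"rot": [0,0,3],"grip": 0.6},
  {"slide": [0.034,0.03,0],"rot": [0,0,3],"grip": 0.6},
  {"slide": [0.034,0.03,0],"rot": [0,0,3],"grip": 0.6},
  {"slide": [0.034,0.032,0],"rot": [0,0,0],"grip": 0.6},
])

```text
time: 7.5
ee_pos: [0.6193, -0.0666, 0.1867]
eef_rot: [-0.071, 0.997, 0.0, -0.0]
ft_force: [0.7, 0.0, -3.6]
width: 0.0633
grip_force: 39.9
```

Request:
arm_command([
  {"slide": [0,0,-0.025],"rot": [0,0,0],"grip": 0.6},
  {"slide": [0,0,-0.025],"rot": [0,0,0],"grip": 0.6},
  {"slide": [0,0,-0.02],"rot": [0,0,0],"grip": 0.6},
  {"slide": [0,0,0],"rot": [0,0,0],"grip": 0.6},
  {"slide": [0,0,0],"rot": [0,0,0],"grip": 0.6},
  {"slide": [0,0,0],"rot": [0,0,0],"grip": 0.6},
  {"slide": [0,0,0],"rot": [0,0,0],"grip": 0.6},
  {"slide": [0,0,0],"rot": [0,0,0],"grip": 0.6},
])

```text
time: 8.5
ee_pos: [0.619, -0.0678, 0.1169]
eef_rot: [-0.071, 0.997, 0.0, 0.0]
ft_force: [-0.6, -0.3, -3.6]
width: 0.0633
grip_force: 39.9
```

```bash
cat > m6.py <<'E'
from h import *
s=sensors.read_state(); t=s["ee_pos"]; y=R.from_quat(s["eef_rot"]).as_matrix(); print(s["time"],t,y[:,1],y[:,2],s["ft_force"],s["joint_positions"])
p=shot("top",6); q=shot("side",6)
yaw=-np.arctan2(y[0,1],y[1,1]); v=[t[0],t[1],yaw]; print(v)
st=[.717,-.053,.14]
c=np.cos(st[2]),np.sin(st[2]); d=np.array(t[:2])-st[:2]; print("in stand",c[0]*d[0]+c[1]*d[1],-c[1]*d[0]+c[0]*d[1],yaw-st[2])
CL=[((.072,s*y,.052),(.06,s*y,.052)) for s in(-1,1) for y in(.0295,.0345)]
it=[seg(BRK+CL,v,t[2]-.0075),seg(STD,st)]
for n,P in(("a",p),("b",q)):
    c=proj(P,[[.68,-.06,.12]])[0].astype(int); x,y=c-[32,48]
    draw(P,it,f"pics/{n}.png",(x,y,x+65,y+96),6)
import sys; cv2.imwrite(sys.argv[1],np.hstack([cv2.imread("pics/a.png"),cv2.imread("pics/b.png")]))
E
python3 m6.py pics/i8.png
```

```text
8.5 [ 0.6190227  -0.06779959  0.11688594] [-1.41136773e-01  9.89990100e-01  1.11262634e-04] [ 3.69063979e-04  1.65002786e-04 -9.99999918e-01] [-0.57022308 -0.30107713 -3.63414557] [-0.3876243   0.43995732  0.54714019  1.6216128  -0.24555329  1.14887932
  1.93070952]
[np.float64(0.619022699775046), np.float64(-0.06779958786121802), np.float64(0.1416095891675769)]
in stand -0.09908387053408285 -0.0009827309997089227 0.0016095891675768914
```

View pics/i8.png

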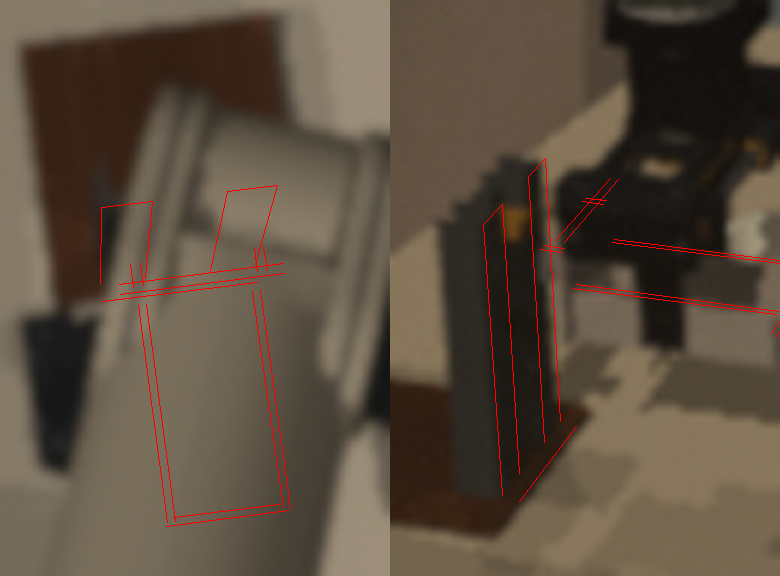

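The arm hides the bracket in the top view. In the side view the bracket wall (580–640,270–345) and the stand agree with the overlay, so I'll go in.

Request:
arm_command([
  {"slide": [0.007,0.002,-0.0025],"rot": [0,0,0],"grip": 0.6},
  {"slide": [0.008,0.001,0],"rot": [0,0,0],"grip": 0.6},
  {"slide": [0.006,0.001,0],"rot": [0,0,0],"grip": 0.6},
  {"slide": [0.003,0.0005,0],"rot": [0,0,0],"grip": 0.6},
  {"slide": [0.003,0.0004,0],"rot": [0,0,0],"grip": 0.6},
  {"slide": [0.002,0.0003,0],"rot": [0,0,0],"grip": 0.6},
  {"slide": [0.002,0.0003,0],"rot": [0,0,0],"grip": 0.6},
  {"slide": [0,0,0],"rot": [0,0,0],"grip": 0.6},
])

```text
time: 10.1
ee_pos: [0.65, -0.0622, 0.1141]
eef_rot: [-0.071, 0.997, 0.0, -0.0]
ft_force: [-0.7, 0.2, -2.4]
width: 0.0637
grip_force: 39.9
```

Request:
arm_command([
  {"slide": [0.002,0.0003,0],"rot": [0,0,0],"grip": 0.6},
  {"slide": [0,0,0],"rot": [0,0,0],"grip": 0.6},
  {"slide": [0.002,0.0003,0],"rot": [0,0,0],"grip": 0.6},
  {"slide": [0,0,0],"rot": [0,0,0],"grip": 0.6},
  {"slide": [0.002,0.0003,0],"rot": [0,0,0],"grip": 0.6},
  {"slide": [0,0,0],"rot": [0,0,0],"grip": 0.6},
  {"slide": [0,0,0],"rot": [0,0,0],"grip": 0.6},
  {"slide": [0,0,0],"rot": [0,0,0],"grip": 0.6},
])

```text
time: 11.1
ee_pos: [0.6558, -0.0615, 0.114]
eef_rot: [-0.071, 0.997, 0.0, -0.0]
ft_force: [-2.2, -1.9, -3.2]
width: 0.0639
grip_force: 39.9
```

Request:
arm_command([
  {"slide": [0.002,0.0003,0],"rot": [0,0,0],"grip": 0.6},
  {"slide": [0,0,0],"rot": [0,0,0],"grip": 0.6},
  {"slide": [0,0,0],"rot": [0,0,0],"grip": 0.6},
  {"slide": [0.002,0.0003,0],"rot": [0,0,0],"grip": 0.6},
  {"slide": [0,0,0],"rot": [0,0,0],"grip": 0.6},
  {"slide": [0,0,0],"rot": [0,0,0],"grip": 0.6},
  {"slide": [0,0,0],"rot": [0,0,0],"grip": 0.6},
  {"slide": [0,0,0],"rot": [0,0,0],"grip": 0.6},
])

```text
time: 12.1
ee_pos: [0.6585, -0.0613, 0.1138]
eef_rot: [-0.071, 0.997, 0.0, -0.002]
ft_force: [-10.7, -1.4, 0.6]
width: 0.0637
grip_force: 39.9
```

```bash
cat > st.py <<'E'
from h import *
s=sensors.read_state(); t=s["ee_pos"]; M=R.from_quat(s["eef_rot"]).as_matrix(); c,n=np.cos(.14),np.sin(.14); d=np.array(t[:2])-[.717,-.053]
print(s["time"],np.round(t,4),"yaw",-np.arctan2(M[0,1],M[1,1]),"stand",[round(float(v),4) for v in (c*d[0]+n*d[1],-n*d[0]+c*d[1])],"f",np.round(s["ft_force"],2),"t",np.round(s["torque"],3),s["width"])
E
python3 st.py
```

```text
12.1 [ 0.6585 -0.0613  0.1138] yaw 0.14144164696330375 stand [-0.0591, -0.0] f [-10.68  -1.44   0.64] t [-0.249  2.001  0.308] 0.0637085957856997
```

Request:
arm_command([
  {"slide": [-0.001,-0.0001,0],"rot": [0,0,0],"grip": 0.6},
  {"slide": [0,0,-0.003],"rot": [0,0,0],"grip": 0.6},
  {"slide": [0,0,-0.003],"rot": [0,0,0],"grip": 0.6},
  {"slide": [0,0,-0.003],"rot": [0,0,0],"grip": 0.6},
  {"slide": [0,0,-0.002],"rot": [0,0,0],"grip": 0.6},
  {"slide": [0,0,-0.002],"rot": [0,0,0],"grip": 0.6},
  {"slide": [0,0,0],"rot": [0,0,0],"grip": 0.6},
  {"slide": [0,0,0],"rot": [0,0,0],"grip": 0.6},
], newtons=60)

```text
time: 13.1
ee_pos: [0.6585, -0.0611, 0.1018]
eef_rot: [-0.071, 0.997, 0.0, -0.0]
ft_force: [-8.9, -0.5, 4.2]
width: 0.0637
grip_force: 59.9
```

```bash
python3 st.py
```

```text
13.1 [ 0.6585 -0.0611  0.1018] yaw 0.14160096840625422 stand [-0.059, 0.0001] f [-8.88 -0.51  4.19] t [-0.058  1.784  0.282] 0.06372636830792154
```

Request:
arm_command([
  {"slide": [0,0,-0.002],"rot": [0,0,0],"grip": 0.6},
  {"slide": [0,0,0],"rot": [0,0,0],"grip": 0.6},
  {"slide": [0,0,-0.002],"rot": [0,0,0],"grip": 0.6},
  {"slide": [0,0,0],"rot": [0,0,0],"grip": 0.6},
  {"slide": [0,0,-0.001],"rot": [0,0,0],"grip": 0.6},
  {"slide": [0,0,0],"rot": [0,0,0],"grip": 0.6},
  {"slide": [0,0,0],"rot": [0,0,0],"grip": 0.6},
  {"slide": [0,0,0],"rot": [0,0,0],"grip": 0.6},
])

```text
time: 14.1
ee_pos: [0.6585, -0.0611, 0.0974]
eef_rot: [-0.071, 0.997, 0.0, -0.0]
ft_force: [-11.1, -0.5, 9.4]
width: 0.0637
grip_force: 59.9
```

```bash
python3 st.py
```

```text
14.1 [ 0.6585 -0.0611  0.0974] yaw 0.14171533299690126 stand [-0.059, 0.0001] f [-11.12  -0.5    9.37] t [0.052 2.188 0.359] 0.06368921425382094
```

Request:
arm_command([
  {"slide": [-0.0005,0,-0.001],"rot": [0,0,0],"grip": 0.6},
  {"slide": [0,0,0],"rot": [0,0,0],"grip": 0.6},
  {"slide": [0,0,-0.001],"rot": [0,0,0],"grip": 0.6},
  {"slide": [0,0,0],"rot": [0,0,0],"grip": 0.6},
  {"slide": [0,0,-0.001],"rot": [0,0,0],"grip": 0.6},
  {"slide": [0,0,0],"rot": [0,0,0],"grip": 0.6},
  {"slide": [0,0,0],"rot": [0,0,0],"grip": 0.6},
  {"slide": [0,0,0],"rot": [0,0,0],"grip": 0.6},
])

```text
time: 15.1
ee_pos: [0.6587, -0.0616, 0.0955]
eef_rot: [-0.071, 0.998, 0.0, 0.001]
ft_force: [-13.2, -1.3, 15.3]
width: 0.0639
grip_force: 60.0
```

```bash
python3 st.py
```

```text
15.1 [ 0.6587 -0.0616  0.0955] yaw 0.14134720513479812 stand [-0.0589, -0.0004] f [-13.17  -1.35  15.3 ] t [-0.18   2.229  0.314] 0.06390848343751827
```

```bash
sed -i 's/,-48\]/&/' m6.py
python3 - <<'E'
from h import *
q=shot("side",6)
s=sensors.read_state();t=s["ee_pos"]
v=[t[0],t[1],.1415]; it=[seg(BRK,[.6576,-.0614,.14],.090),seg(STD,[.717,-.053,.14])]
c=proj(q,[[.69,-.057,.13]])[0].astype(int); x,y=c-[25,30]
draw(q,[],"pics/a.png",(x,y,x+50,y+60),7.5); draw(q,it,"pics/b.png",(x,y,x+50,y+60),7.5)
cv2.imwrite("pics/c9.png",np.hstack([cv2.imread("pics/a.png"),cv2.imread("pics/b.png")]))
E
```

```text
(no output)
```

View pics/c9.png

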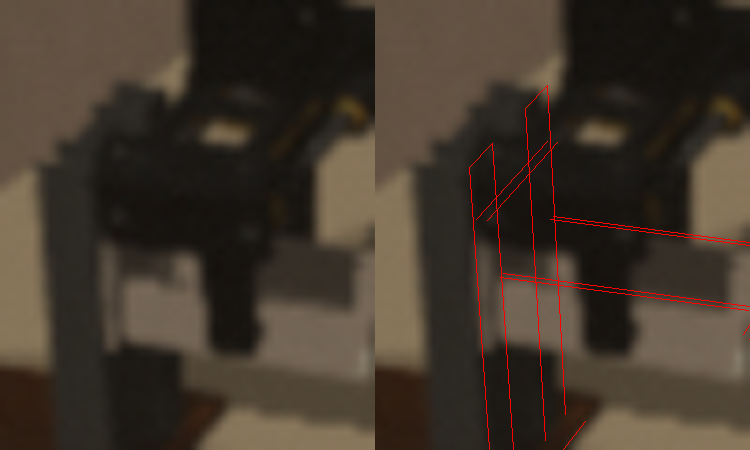

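The bracket's back plate lies flat on the face (light strip at 108,240–350), and the gripper hides the catch. I'll press a bit more and ease off in x.

Request:
arm_command([
  {"slide": [-0.001,0,0],"rot": [0,0,0],"grip": 0.6},
  {"slide": [0,0,-0.001],"rot": [0,0,0],"grip": 0.6},
  {"slide": [0,0,0],"rot": [0,0,0],"grip": 0.6},
  {"slide": [0,0,-0.001],"rot": [0,0,0],"grip": 0.6},
  {"slide": [0,0,0],"rot": [0,0,0],"grip": 0.6},
  {"slide": [0,0,0],"rot": [0,0,0],"grip": 0.6},
  {"slide": [0,0,0],"rot": [0,0,0],"grip": 0.6},
  {"slide": [0,0,0],"rot": [0,0,0],"grip": 0.6},
])

```text
time: 16.4
ee_pos: [0.6587, -0.0618, 0.0942]
eef_rot: [-0.071, 0.998, -0.0, 0.002]
ft_force: [-10.8, -2.2, 16.6]
width: 0.0637
grip_force: 60.0
```

```bash
python3 st.py
```

```text
16.4 [ 0.6587 -0.0618  0.0942] yaw 0.14127736141024186 stand [-0.059, -0.0006] f [-10.84  -2.17  16.63] t [-0.236  1.709  0.255] 0.06373840137991843
```

Letting go is safe: unlocked, the claws would still hold, since the bracket rises at most 8 mm. I'll release, rise and look at the catch.

Request:
arm_command([
  {"slide": [0,0,0],"rot": [0,0,0],"grip": 1},
  {"slide": [0,0,0],"rot": [0,0,0],"grip": 1},
  {"slide": [0,0,0],"rot": [0,0,0],"grip": 1},
  {"slide": [0,0,0.03],"rot": [0,0,0],"grip": 1},
  {"slide": [0,0,0.04],"rot": [0,0,0],"grip": 1},
  {"slide": [-0.03,0,0.05],"rot": [0,0,0],"grip": 1},
  {"slide": [-0.06,0,0.02],"rot": [0,0,0],"grip": 1},
  {"slide": [-0.06,0,0],"rot": [0,0,0],"grip": 1},
])

```text
time: 17.4
ee_pos: [0.5077, -0.0612, 0.2323]
eef_rot: [-0.071, 0.997, -0.0, 0.002]
ft_force: [0.3, -0.1, 0.9]
width: 0.0869
grip_force: 0.0
```

```bash
python3 st.py
cat > m7.py <<'E'
from h import *
import sys
p=shot("top",6); q=shot("side",6)
it=[seg(BRK,[.6576,-.0614,.14],.0915),seg(STD[:-1],[.717,-.053,.14])]
for n,P in(("a",p),("b",q)):
    c=proj(P,[[.68,-.057,.12]])[0].astype(int); x,y=c-[25,30]
    draw(P,[],f"pics/{n}1.png",(x,y,x+50,y+55),5.4);draw(P,it,f"pics/{n}2.png",(x,y,x+50,y+55),5.4)
r=lambda s:cv2.imread(f"pics/{s}.png")
cv2.imwrite(sys.argv[1],np.vstack([np.hstack([r("a1"),r("b1")]),np.hstack([r("a2"),r("b2")])]))
E
python3 m7.py pics/c10.png
```

```text
17.4 [ 0.5077 -0.0612  0.2323] yaw 0.14144409753771947 stand [-0.2084, 0.0211] f [ 0.33 -0.11  0.91] t [-0.006  0.053  0.033] 0.08686171972965442
```

View pics/c10.png

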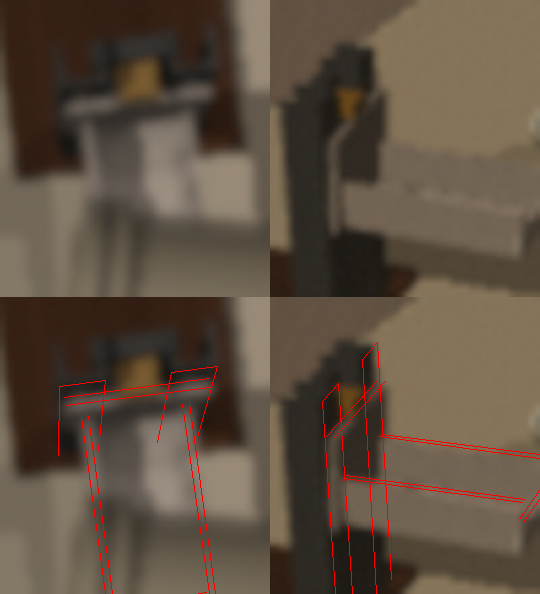

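The bracket hangs level, with brass visible above the plate at (348,100) in the side view and overlapping the plate line at (140,85) in the top view. I'll compare the brass position with the first picture to confirm the catch is sprung out.

Run:
```python
from h import *
for nm in("side","top"):
    P=shot(nm,6); old=np.load(f"avg_{nm}.npy")
    c=proj(P,[[.72,-.053,.158]])[0].astype(int)
    for l,im in(("old",old),("new",P["avg"])):
        w=im[c[1]-9:c[1]+10,c[0]-9:c[0]+10]; s=(w[...,0]-w[...,2]); s=np.clip(s-45,0,None); yy,xx=np.mgrid[:19,:19]
        print(nm,l,s.sum().round(),(s*xx).sum()/s.sum(),(s*yy).sum()/s.sum()); print(s.sum(1).round().astype(int)[:].tolist()); print(s.sum(0).round().astype(int).tolist())
    a=proj(P,[[.72,-.053,.158],[.713,-.054,.158]]); print("7mm out shift px",a[1]-a[0])
```

```text
side old 544.0 10.414702315911413 9.283920872465938
[2, 1, 1, 0, 1, 1, 0, 12, 158, 151, 113, 70, 29, 2, 0, 1, 1, 1, 1]
[0, 0, 0, 0, 0, 0, 0, 0, 11, 131, 193, 140, 51, 0, 0, 0, 0, 5, 12]
side new 294.0 10.08560087242905 9.481859479631696
[0, 0, 0, 0, 0, 0, 0, 0, 78, 82, 62, 54, 17, 0, 0, 0, 0, 0, 0]
[0, 0, 0, 0, 0, 0, 0, 0, 0, 76, 133, 69, 15, 0, 0, 0, 0, 0, 0]
7mm out shift px [1.98775667 0.24563401]
top old 1060.0 10.49866436675493 8.622505227556099
[0, 0, 0, 0, 0, 31, 120, 165, 178, 191, 197, 148, 32, 0, 0, 0, 0, 0, 0]
[0, 0, 0, 0, 0, 0, 0, 34, 112, 163, 204, 217, 199, 128, 5, 0, 0, 0, 0]
top new 558.0 10.735443375469641 8.530904603038403
[0, 0, 0, 0, 0, 5, 66, 93, 102, 114, 115, 64, 0, 0, 0, 0, 0, 0, 0]
[0, 0, 0, 0, 0, 0, 0, 0, 38, 82, 119, 133, 122, 65, 0, 0, 0, 0, 0]
7mm out shift px [0.30332836 2.21217743]
```

The brass kept its place (a pushed-in catch would shift 2 px), so the bracket is locked. Next is the candle.

Run:
```python
from h import *
P=shot("top",1); Q=shot("side",4); P["avg"]=np.load("avg_top.npy")
for n,p in(("top",P),("side",Q)):
    c=proj(p,[[.441,-.078,.1]])[0].astype(int); x,y=c-14
    w=p["avg"][y:y+42,x:x+28]; s=(w.min(-1)>95)&(w[...,0]>130) if n=="top" else None
    if n=="top":
        k,l,st,ce=cv2.connectedComponentsWithStats(s.astype(np.uint8)); i=1+st[1:,4].argmax(); print(st[i],ce[i]+[x,y],ray(p,ce[i]+[x,y],.102),"diam px expected",.046*392/1.24)
        print(w[14,:,0].astype(int).tolist(),w[:28,14,0].astype(int).tolist())
    print(n,[(d["bbox"],d["conf"]) for d in eyes.look_for("candle",p if "shot" in p else p)][:2])
    for z in(.014,.102): print(z,proj(p,[[.441,-.078,z]]))
```

```text
[  0  30  28  12 167] [284.22754491 243.16766467] [ 0.36647348 -0.07513779  0.102     ] diam px expected 14.541935483870969
[125, 126, 124, 105, 74, 59, 88, 132, 164, 176, 177, 177, 176, 170, 161, 156, 157, 163, 172, 175, 168, 142, 99, 80, 92, 99, 100, 100] [35, 38, 45, 52, 53, 57, 72, 95, 117, 134, 153, 167, 170, 164, 161, 169, 176, 177, 177, 175, 164, 134, 86, 49, 41, 39, 38, 35]Traceback (most recent call last):
  File "<stdin>", line 9, in <module>
ValueError: only the last four pictures can be asked about
```

Request:
arm_command([
  {"slide": [-0.034,-0.009,0],"rot": [0,0,0],"grip": 1},
  {"slide": [-0.033,-0.008,0],"rot": [0,0,0],"grip": 1},
  {"slide": [0,0,-0.04],"rot": [0,0,0],"grip": 1},
  {"slide": [0,0,-0.05],"rot": [0,0,0],"grip": 1},
  {"slide": [0,0,-0.05],"rot": [0,0,0],"grip": 1},
  {"slide": [0,0,-0.036],"rot": [0,0,0],"grip": 1},
  {"slide": [0,0,0],"rot": [0,0,0],"grip": 1},
  {"slide": [0,0,0],"rot": [0,0,0],"grip": 1},
], newtons=15)

```text
time: 19.85
ee_pos: [0.442, -0.078, 0.0562]
eef_rot: [-0.071, 0.997, -0.0, 0.001]
ft_force: [0.4, -0.7, 0.5]
width: 0.0872
grip_force: 0.0
```

Request:
arm_command([
  {"slide": [0,0,0],"rot": [0,0,0],"grip": 0.75},
  {"slide": [0,0,0],"rot": [0,0,0],"grip": 0.6},
  {"slide": [0,0,0],"rot": [0,0,0],"grip": 0.45},
  {"slide": [0,0,0],"rot": [0,0,0],"grip": 0.4},
  {"slide": [0,0,0],"rot": [0,0,0],"grip": 0.4},
  {"slide": [0,0,0],"rot": [0,0,0],"grip": 0.4},
  {"slide": [0,0,0],"rot": [0,0,0],"grip": 0.4},
  {"slide": [0,0,0],"rot": [0,0,0],"grip": 0.4},
])

```text
time: 20.85
ee_pos: [0.4411, -0.0778, 0.0549]
eef_rot: [-0.071, 0.997, 0.0, -0.0]
ft_force: [0.5, 0.5, 0.3]
width: 0.0456
grip_force: 15.0
```

```bash
python3 st.py
```

```text
20.85 [ 0.4411 -0.0778  0.0549] yaw 0.1417204013001629 stand [-0.2766, 0.0139] f [0.54 0.47 0.33] t [0.109 0.053 0.027] 0.045627685353759335
```

Request:
arm_command([
  {"slide": [0,0,0.02],"rot": [0,0,0],"grip": 0.4},
  {"slide": [0,0,0.035],"rot": [0,0,0],"grip": 0.4},
  {"slide": [0,0,0.04],"rot": [0,0,0],"grip": 0.4},
  {"slide": [0,0,0.035],"rot": [0,0,0],"grip": 0.4},
  {"slide": [0.02,0.001,0],"rot": [0,0,0],"grip": 0.4},
  {"slide": [0.04,0.003,0],"rot": [0,0,0],"grip": 0.4},
  {"slide": [0.04,0.003,0],"rot": [0,0,0],"grip": 0.4},
  {"slide": [0.04,0.003,0],"rot": [0,0,0],"grip": 0.4},
], newtons=20)

```text
time: 21.85
ee_pos: [0.5822, -0.0676, 0.1843]
eef_rot: [-0.071, 0.997, 0.0, -0.0]
ft_force: [0.1, -0.3, -0.7]
width: 0.0458
grip_force: 20.0
```

Request:
arm_command([
  {"slide": [0.04,0.003,0],"rot": [0,0,0],"grip": 0.4},
  {"slide": [0.024,0.002,0],"rot": [0,0,0],"grip": 0.4},
  {"slide": [0.008,0.001,0],"rot": [0,0,0],"grip": 0.4},
  {"slide": [0,0,0],"rot": [0,0,0],"grip": 0.4},
  {"slide": [0,0,0],"rot": [0,0,0],"grip": 0.4},
  {"slide": [0,0,0],"rot": [0,0,0],"grip": 0.4},
  {"slide": [0,0,0],"rot": [0,0,0],"grip": 0.4},
  {"slide": [0,0,0],"rot": [0,0,0],"grip": 0.4},
])

```text
time: 22.85
ee_pos: [0.653, -0.0618, 0.185]
eef_rot: [-0.071, 0.997, 0.0, 0.0]
ft_force: [-0.6, -0.1, -2.1]
width: 0.0455
grip_force: 20.0
```

```bash
python3 st.py
```

```text
22.85 [ 0.653  -0.0618  0.185 ] yaw 0.14163994134677477 stand [-0.0646, 0.0002] f [-0.59 -0.11 -2.14] t [ 0.033  0.011 -0.023] 0.045474880363470395
```

Down 42 mm, then the last few millimetres with the force watched.

Request:
arm_command([
  {"slide": [0,0,-0.015],"rot": [0,0,0],"grip": 0.4},
  {"slide": [0,0,-0.015],"rot": [0,0,0],"grip": 0.4},
  {"slide": [0,0,-0.01],"rot": [0,0,0],"grip": 0.4},
  {"slide": [0,0,-0.004],"rot": [0,0,0],"grip": 0.4},
  {"slide": [0,0,-0.002],"rot": [0,0,0],"grip": 0.4},
  {"slide": [0,0,0],"rot": [0,0,0],"grip": 0.4},
  {"slide": [0,0,0],"rot": [0,0,0],"grip": 0.4},
  {"slide": [0,0,0],"rot": [0,0,0],"grip": 0.4},
])

```text
time: 23.85
ee_pos: [0.6532, -0.0619, 0.1391]
eef_rot: [-0.071, 0.997, 0.0, 0.0]
ft_force: [0.2, 0.3, -2.0]
width: 0.0459
grip_force: 20.0
```

```bash
python3 st.py
```

```text
23.85 [ 0.6532 -0.0619  0.1391] yaw 0.1416527843625662 stand [-0.0644, 0.0001] f [ 0.24  0.34 -2.02] t [ 0.016 -0.036 -0.025] 0.04586302496510641
```

Request:
arm_command([
  {"slide": [0,0,-0.001],"rot": [0,0,0],"grip": 0.4},
  {"slide": [0,0,-0.001],"rot": [0,0,0],"grip": 0.4},
  {"slide": [0,0,-0.001],"rot": [0,0,0],"grip": 0.4},
  {"slide": [0,0,0],"rot": [0,0,0],"grip": 0.4},
  {"slide": [0,0,0],"rot": [0,0,0],"grip": 0.4},
  {"slide": [0,0,0],"rot": [0,0,0],"grip": 0.4},
  {"slide": [0,0,0],"rot": [0,0,0],"grip": 0.4},
  {"slide": [0,0,0],"rot": [0,0,0],"grip": 0.4},
])

```text
time: 24.85
ee_pos: [0.6531, -0.0619, 0.1358]
eef_rot: [-0.071, 0.997, 0.0, -0.0]
ft_force: [0.4, 0.1, -1.7]
width: 0.0455
grip_force: 20.0
```

```bash
python3 st.py
```

```text
24.85 [ 0.6531 -0.0619  0.1358] yaw 0.1416256754746739 stand [-0.0645, 0.0001] f [ 0.4   0.07 -1.67] t [0.061 0.084 0.034] 0.045506514069623645
```

Request:
arm_command([
  {"slide": [0,0,-0.001],"rot": [0,0,0],"grip": 0.4},
  {"slide": [0,0,0],"rot": [0,0,0],"grip": 0.4},
  {"slide": [0,0,-0.001],"rot": [0,0,0],"grip": 0.4},
  {"slide": [0,0,0],"rot": [0,0,0],"grip": 0.4},
  {"slide": [0,0,0],"rot": [0,0,0],"grip": 0.4},
  {"slide": [0,0,0],"rot": [0,0,0],"grip": 0.4},
  {"slide": [0,0,0],"rot": [0,0,0],"grip": 0.4},
  {"slide": [0,0,0],"rot": [0,0,0],"grip": 0.4},
])

```text
time: 25.85
ee_pos: [0.6532, -0.0619, 0.1341]
eef_rot: [-0.071, 0.997, 0.0, 0.0]
ft_force: [-1.9, 0.6, 5.4]
width: 0.0453
grip_force: 20.0
```

Request:
arm_command([
  {"slide": [0,0,0.0005],"rot": [0,0,0],"grip": 0.4},
  {"slide": [0,0,0],"rot": [0,0,0],"grip": 0.55},
  {"slide": [0,0,0],"rot": [0,0,0],"grip": 0.7},
  {"slide": [0,0,0],"rot": [0,0,0],"grip": 0.9},
  {"slide": [0,0,0],"rot": [0,0,0],"grip": 0.9},
  {"slide": [0,0,0.03],"rot": [0,0,0],"grip": 0.9},
  {"slide": [0,0,0.05],"rot": [0,0,0],"grip": 0.9},
  {"slide": [0,0,0.05],"rot": [0,0,0],"grip": 0.9},
])

```text
time: 26.85
ee_pos: [0.6529, -0.0619, 0.2657]
eef_rot: [-0.071, 0.997, 0.0, -0.0]
ft_force: [0.6, -0.3, 0.3]
width: 0.0782
grip_force: 0.0
```

Request:
arm_command([
  {"slide": [-0.04,0.05,0.02],"rot": [0,0,0],"grip": 1},
  {"slide": [-0.05,0.05,0],"rot": [0,0,0],"grip": 1},
  {"slide": [-0.05,0.05,0],"rot": [0,0,0],"grip": 1},
  {"slide": [-0.05,0.05,0],"rot": [0,0,0],"grip": 1},
  {"slide": [0,0,0],"rot": [0,0,0],"grip": 1},
  {"slide": [0,0,0],"rot": [0,0,0],"grip": 1},
  {"slide": [0,0,0],"rot": [0,0,0],"grip": 1},
  {"slide": [0,0,0],"rot": [0,0,0],"grip": 1},
])

```text
time: 27.85
ee_pos: [0.4838, 0.1163, 0.2828]
eef_rot: [-0.07, 0.998, -0.0, -0.0]
ft_force: [0.7, -0.7, -0.7]
width: 0.087
grip_force: 0.0
```

```bash
python3 st.py
cat > m8.py <<'E'
from h import *
import sys
p=shot("top",6); q=shot("side",6); np.save("avg_top2",p["avg"])
r=[]
for n,v in(("a",[.4584,.2394,.13]),("b",[.4458,.0859,.085]),("base",[.4468,-.0755,.15]),("d",[.4436,-.3886,-.1])):
    f=fit(p,TRAY,v,span=.012); print(n,np.round(f[0],4),round(f[1])); r.append(seg(TRAY,f[0]))
draw(p,r,"pics/a.png",(165,90,405,260),3.3)
draw(q,[],"pics/b.png",(130,110,370,250),3.3)
cv2.imwrite(sys.argv[1],cv2.imread("pics/a.png")); cv2.imwrite(sys.argv[2],cv2.imread("pics/b.png"))
E
python3 m8.py pics/t11.png pics/s11.png
```

```text
27.85 [0.4838 0.1163 0.2828] yaw 0.1395512369946669 stand [-0.2073, 0.2002] f [ 0.65 -0.69 -0.68] t [ 0.044 -0.009  0.007] 0.086978545623801
a [0.4481 0.229  0.1143] -1857
b [0.4449 0.0646 0.3523] -2189
base [ 0.4495 -0.078   0.1567] -5881
d [ 0.4441 -0.3863 -0.1214] -4427
```

View pics/t11.png

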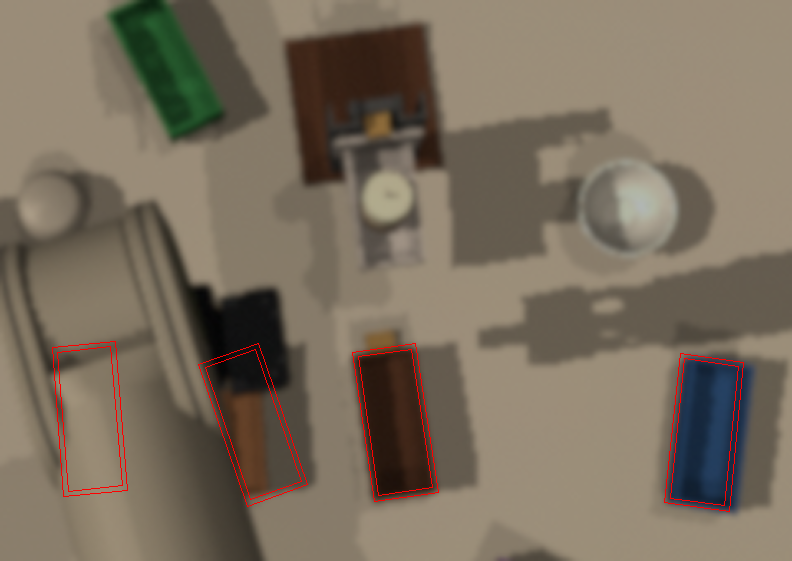

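View pics/s11.png

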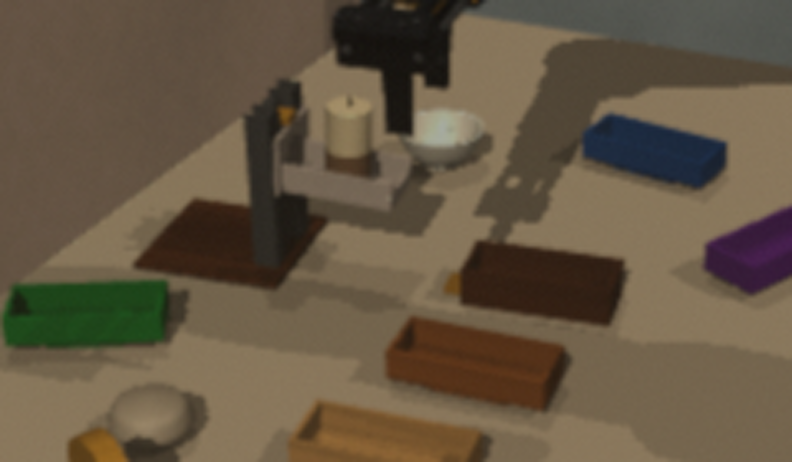

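The candle stands upright on the shelf, at (387,197) in the top view and (350,130) in the side view. The base is empty, and trays a and b lie left of it. I'll check a, b and d with the side view too.

```bash
cat > m9.py <<'E'
from h import *
q=shot("side",6); p=shot("top",2)
for n,v in(("a",[.4584,.2394,.13]),("b",[.4458,.0859,.085]),("base",[.448,-.0768,.15]),("d",[.444,-.389,-.115])):
    f=fit(q,TRAY,v,span=.012); g=fit(p,TRAY,v,span=.012); print(n,np.round(f[0],4),round(f[1]),"top",np.round(g[0],4),round(g[1]))
E
python3 m9.py
```

```text
a [0.4588 0.243  0.114 ] -3144 top [0.4477 0.2296 0.1161] -1808
b [0.4469 0.0884 0.0749] -2933 top [0.4443 0.0652 0.3662] -2191
base [ 0.4465 -0.0736  0.1249] -2743 top [ 0.4493 -0.078   0.1567] -5878
d [ 0.4372 -0.3919 -0.2758] -2706 top [ 0.4441 -0.3865 -0.1183] -4426
```

Request:
arm_command([
  {"slide": [-0.038,-0.029,-0.02],"rot": [0,0,-3.4],"grip": 1},
  {"slide": [0,0,-0.055],"rot": [0,0,0],"grip": 1},
  {"slide": [0,0,-0.055],"rot": [0,0,0],"grip": 1},
  {"slide": [0,0,-0.055],"rot": [0,0,0],"grip": 1},
  {"slide": [0,0,-0.045],"rot": [0,0,0],"grip": 1},
  {"slide": [0,0,-0.025],"rot": [0,0,0],"grip": 1},
  {"slide": [0,0,-0.015],"rot": [0,0,0],"grip": 1},
  {"slide": [0,0,0],"rot": [0,0,0],"grip": 1},
], newtons=25)

```text
time: 29.85
ee_pos: [0.445, 0.0881, 0.0126]
eef_rot: [-0.041, 0.999, -0.0, -0.001]
ft_force: [-0.5, 0.1, -0.6]
width: 0.087
grip_force: 0.0
```

Request:
arm_command([
  {"slide": [0,0,0],"rot": [0,0,0],"grip": 0.6},
  {"slide": [0,0,0],"rot": [0,0,0],"grip": 0.6},
  {"slide": [0,0,0],"rot": [0,0,0],"grip": 0.6},
  {"slide": [0,0,0],"rot": [0,0,0],"grip": 0.6},
  {"slide": [0,0,0],"rot": [0,0,0],"grip": 0.6},
  {"slide": [0,0,0.02],"rot": [0,0,0],"grip": 0.6},
  {"slide": [0,0,0.04],"rot": [0,0,0],"grip": 0.6},
  {"slide": [0,0,0.04],"rot": [0,0,0],"grip": 0.6},
])

```text
time: 30.85
ee_pos: [0.4448, 0.088, 0.1139]
eef_rot: [-0.041, 0.999, -0.0, -0.0]
ft_force: [1.0, 0.4, -0.8]
width: 0.0638
grip_force: 25.0
```

```bash
python3 st.py
```

```text
30.85 [0.4448 0.088  0.1139] yaw 0.08211786896312336 stand [-0.2499, 0.1776] f [ 0.98  0.4  -0.82] t [ 0.097  0.005 -0.029] 0.06375470535592555
```

Request:
arm_command([
  {"slide": [0.007,-0.04,0],"rot": [0,0,1.2],"grip": 0.6},
  {"slide": [0.007,-0.04,0],"rot": [0,0,1.2],"grip": 0.6},
  {"slide": [0.007,-0.04,0],"rot": [0,0,1.2],"grip": 0.6},
  {"slide": [0.006,-0.04,0],"rot": [0,0,0],"grip": 0.6},
  {"slide": [0,0,-0.02],"rot": [0,0,0],"grip": 0.6},
  {"slide": [0,0,-0.025],"rot": [0,0,0],"grip": 0.6},
  {"slide": [0,0,-0.008],"rot": [0,0,0],"grip": 0.6},
  {"slide": [0,0,0],"rot": [0,0,0],"grip": 0.6},
])

```text
time: 31.85
ee_pos: [0.472, -0.0717, 0.0599]
eef_rot: [-0.073, 0.997, -0.0, -0.0]
ft_force: [0.2, 0.0, -1.5]
width: 0.0638
grip_force: 25.0
```

Request:
arm_command([
  {"slide": [0,0,-0.006],"rot": [0,0,0],"grip": 0.6},
  {"slide": [0,0,-0.004],"rot": [0,0,0],"grip": 0.6},
  {"slide": [0,0,-0.004],"rot": [0,0,0],"grip": 0.6},
  {"slide": [0,0,-0.003],"rot": [0,0,0],"grip": 0.6},
  {"slide": [0,0,-0.001],"rot": [0,0,0],"grip": 0.6},
  {"slide": [0,0,0],"rot": [0,0,0],"grip": 0.6},
  {"slide": [0,0,0],"rot": [0,0,0],"grip": 0.6},
  {"slide": [0,0,0],"rot": [0,0,0],"grip": 0.6},
])

```text
time: 32.85
ee_pos: [0.4724, -0.0716, 0.0432]
eef_rot: [-0.073, 0.997, 0.001, -0.0]
ft_force: [-10.4, 1.1, 23.0]
width: 0.0636
grip_force: 25.0
```

```bash
python3 st.py
```

```text
32.85 [ 0.4724 -0.0716  0.0432] yaw 0.14528013061549003 stand [-0.2448, 0.0157] f [-10.35   1.13  22.99] t [0.302 2.256 0.18 ] 0.06360856414219651
```

Request:
arm_command([
  {"slide": [0,0,0.001],"rot": [0,0,0],"grip": 0.6},
  {"slide": [0,0,0],"rot": [0,0,0],"grip": 0.85},
  {"slide": [0,0,0],"rot": [0,0,0],"grip": 1},
  {"slide": [0,0,0],"rot": [0,0,0],"grip": 1},
  {"slide": [0,0,0.02],"rot": [0,0,0],"grip": 1},
  {"slide": [0,0,0.05],"rot": [0,0,0],"grip": 1},
  {"slide": [0,0,0.05],"rot": [0,0,0],"grip": 1},
  {"slide": [0,0.05,0.05],"rot": [0,0,0],"grip": 1},
])

```text
time: 33.85
ee_pos: [0.4724, -0.0298, 0.2091]
eef_rot: [-0.07, 0.998, -0.0, 0.001]
ft_force: [1.0, 1.2, -0.4]
width: 0.0869
grip_force: 0.0
```

Request:
arm_command([
  {"slide": [0,0.06,0],"rot": [0,0,0],"grip": 1},
  {"slide": [0,0.06,0],"rot": [0,0,0],"grip": 1},
  {"slide": [0,0.06,0],"rot": [0,0,0],"grip": 1},
  {"slide": [-0.013,0.06,0],"rot": [0,0,-1],"grip": 1},
  {"slide": [0,0.022,0],"rot": [0,0,0],"grip": 1},
  {"slide": [0,0,0],"rot": [0,0,0],"grip": 1},
  {"slide": [0,0,0],"rot": [0,0,0],"grip": 1},
  {"slide": [0,0,0],"rot": [0,0,0],"grip": 1},
])

```text
time: 34.85
ee_pos: [0.4598, 0.2329, 0.2073]
eef_rot: [-0.063, 0.998, 0.0, 0.0]
ft_force: [-0.4, 0.2, -0.1]
width: 0.0872
grip_force: 0.0
```

```bash
python3 st.py
cat > m10.py <<'E'
from h import *
import sys
q=shot("side",6); p=shot("top",6)
A=[.4585,.241,.125]
f=fit(q,TRAY,A,span=.012); print("a side",np.round(f[0],4),round(f[1]))
b=[.4727,-.072,.145]
for P in(p,q):
    f=fit(P,TRAY,b,z0=.03,span=.012); print("b",np.round(f[0],4),round(f[1]))
    f=fit(P,TRAY,[.444,-.389,-.115],span=.012); print("d",np.round(f[0],4),round(f[1]))
it=[seg(TRAY,b,.03),seg(TRAY,A),seg(TRAY,[.447,-.0755,.145])]
x,y=(proj(p,[[.45,-.05,.03]])[0]-[60,45]).astype(int); draw(p,it,"pics/a.png",(x,y,x+120,y+90),3.3)
x,y=(proj(q,[[.45,0.05,.03]])[0]-[60,45]).astype(int); draw(q,it,"pics/b.png",(x,y,x+120,y+90),3.3)
cv2.imwrite(sys.argv[1],np.hstack([cv2.imread("pics/a.png"),cv2.imread("pics/b.png")]))
E
python3 m10.py pics/k12.png
```

```text
34.85 [0.4598 0.2329 0.2073] yaw 0.125178569375795 stand [-0.2148, 0.319] f [-0.37  0.2  -0.13] t [ 0.026  0.045 -0.051] 0.08719301630399869
a side [0.4585 0.2431 0.1097] -3193
b [ 0.4714 -0.0726  0.1469] -4320
d [ 0.4428 -0.3927 -0.1571] -4372
b [ 0.4711 -0.0689  0.0757] -2675
d [ 0.4408 -0.3925 -0.1851] -2273
```

View pics/k12.png

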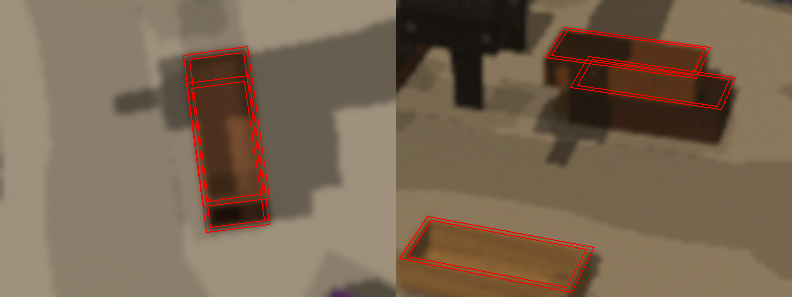

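Tray b sits in the base, shifted toward the tab, with both overlays matching at (228,130). Tray a is at (500,250) in the side crop, as estimated. Taking tray a.

Request:
arm_command([
  {"slide": [-0.001,0.009,-0.02],"rot": [0,0,0],"grip": 1},
  {"slide": [0,0,-0.05],"rot": [0,0,0],"grip": 1},
  {"slide": [0,0,-0.05],"rot": [0,0,0],"grip": 1},
  {"slide": [0,0,-0.04],"rot": [0,0,0],"grip": 1},
  {"slide": [0,0,-0.02],"rot": [0,0,0],"grip": 1},
  {"slide": [0,0,-0.015],"rot": [0,0,0],"grip": 1},
  {"slide": [0,0,0],"rot": [0,0,0],"grip": 1},
  {"slide": [0,0,0],"rot": [0,0,0],"grip": 1},
])

```text
time: 36.45
ee_pos: [0.4589, 0.2438, 0.013]
eef_rot: [-0.064, 0.998, 0.0, 0.001]
ft_force: [0.2, -0.4, -0.1]
width: 0.0871
grip_force: 0.0
```

Request:
arm_command([
  {"slide": [0,0,0],"rot": [0,0,0],"grip": 0.6},
  {"slide": [0,0,0],"rot": [0,0,0],"grip": 0.6},
  {"slide": [0,0,0],"rot": [0,0,0],"grip": 0.6},
  {"slide": [0,0,0],"rot": [0,0,0],"grip": 0.6},
  {"slide": [0,0,0],"rot": [0,0,0],"grip": 0.6},
  {"slide": [0,0,0.03],"rot": [0,0,0],"grip": 0.6},
  {"slide": [0,0,0.05],"rot": [0,0,0],"grip": 0.6},
  {"slide": [0,0,0.05],"rot": [0,0,0],"grip": 0.6},
])

```text
time: 37.45
ee_pos: [0.4578, 0.2433, 0.1431]
eef_rot: [-0.064, 0.998, -0.0, -0.0]
ft_force: [0.9, 0.2, -1.5]
width: 0.064
grip_force: 25.0
```

```bash
python3 st.py
```

```text
37.45 [0.4578 0.2433 0.1431] yaw 0.12762972552910584 stand [-0.2154, 0.3295] f [ 0.89  0.16 -1.52] t [ 0.176 -0.022  0.032] 0.06398828098951125
```

Request:
arm_command([
  {"slide": [-0.002,-0.054,0],"rot": [0,0,1],"grip": 0.6},
  {"slide": [-0.002,-0.053,0],"rot": [0,0,0],"grip": 0.6},
  {"slide": [-0.002,-0.053,0],"rot": [0,0,0],"grip": 0.6},
  {"slide": [-0.002,-0.053,0],"rot": [0,0,0],"grip": 0.6},
  {"slide": [-0.002,-0.053,0],"rot": [0,0,0],"grip": 0.6},
  {"slide": [-0.002,-0.053,0],"rot": [0,0,0],"grip": 0.6},
  {"slide": [0,0,-0.025],"rot": [0,0,0],"grip": 0.6},
  {"slide": [0,0,-0.025],"rot": [0,0,0],"grip": 0.6},
])

```text
time: 38.45
ee_pos: [0.4462, -0.0759, 0.0915]
eef_rot: [-0.072, 0.997, 0.0, 0.0]
ft_force: [0.2, 0.1, -1.7]
width: 0.0638
grip_force: 25.0
```

```bash
python3 st.py
```

```text
38.45 [ 0.4462 -0.0759  0.0915] yaw 0.14372245989093493 stand [-0.2714, 0.0151] f [ 0.24  0.09 -1.75] t [0.072 0.002 0.032] 0.06381097689916364
```

Request:
arm_command([
  {"slide": [0,0,-0.006],"rot": [0,0,0],"grip": 0.6},
  {"slide": [0,0,-0.005],"rot": [0,0,0],"grip": 0.6},
  {"slide": [0,0,-0.004],"rot": [0,0,0],"grip": 0.6},
  {"slide": [0,0,-0.003],"rot": [0,0,0],"grip": 0.6},
  {"slide": [0,0,0],"rot": [0,0,0],"grip": 0.6},
  {"slide": [0,0,0],"rot": [0,0,0],"grip": 0.6},
  {"slide": [0,0,0],"rot": [0,0,0],"grip": 0.6},
  {"slide": [0,0,0],"rot": [0,0,0],"grip": 0.6},
])

```text
time: 39.45
ee_pos: [0.4463, -0.0755, 0.0742]
eef_rot: [-0.073, 0.997, 0.0, 0.0]
ft_force: [-0.9, -0.3, -2.1]
width: 0.064
grip_force: 25.0
```

Request:
arm_command([
  {"slide": [0,0,-0.001],"rot": [0,0,0],"grip": 0.6},
  {"slide": [0,0,0],"rot": [0,0,0],"grip": 0.85},
  {"slide": [0,0,0],"rot": [0,0,0],"grip": 1},
  {"slide": [0,0,0],"rot": [0,0,0],"grip": 1},
  {"slide": [0,0,0.02],"rot": [0,0,0],"grip": 1},
  {"slide": [0,0,0.05],"rot": [0,0,0],"grip": 1},
  {"slide": [0,0,0.05],"rot": [0,0,0],"grip": 1},
  {"slide": [0,0.05,0.02],"rot": [0,0,-3],"grip": 1},
])

```text
time: 40.45
ee_pos: [0.4475, -0.0277, 0.2163]
eef_rot: [-0.043, 0.999, 0.001, 0.002]
ft_force: [0.4, 0.4, -0.3]
width: 0.0872
grip_force: 0.0
```

Request:
arm_command([
  {"slide": [0,0.06,0],"rot": [0,0,-3],"grip": 1},
  {"slide": [0,0.06,0],"rot": [0,0,-3],"grip": 1},
  {"slide": [0,0.05,0],"rot": [0,0,-3],"grip": 1},
  {"slide": [0,0.03,0],"rot": [0,0,-3],"grip": 1},
  {"slide": [0,0,0],"rot": [0,0,-2],"grip": 1},
  {"slide": [0,0,0],"rot": [0,0,0],"grip": 1},
  {"slide": [0,0,0],"rot": [0,0,0],"grip": 1},
  {"slide": [0,0,0],"rot": [0,0,0],"grip": 1},
])

```text
time: 41.45
ee_pos: [0.4464, 0.1737, 0.2133]
eef_rot: [0.076, 0.997, 0.0, 0.0]
ft_force: [-0.5, 0.1, 0.3]
width: 0.0869
grip_force: 0.0
```

```bash
python3 st.py
cat > m11.py <<'E'
from h import *
q=shot("side",6); p=shot("top",6)
for P in(p,q):
    f=fit(P,TRAY,[.446,-.0755,.145],z0=.06,span=.01); print("a",np.round(f[0],4),round(f[1]))
    f=fit(P,TRAY,[.444,-.39,-.13],span=.012); print("d",np.round(f[0],4),round(f[1]))
hsv=cv2.cvtColor(p["avg"].astype(np.uint8),cv2.COLOR_RGB2HSV); m=cv2.inRange(hsv,(95,90,20),(125,255,255))
k,l,st,ce=cv2.connectedComponentsWithStats(m); i=1+st[1:,4].argmax()
r=cv2.minAreaRect(np.argwhere(l==i)[:,::-1].astype(np.float32)); b=cv2.boxPoints(r); X=np.array([ray(p,u,.04) for u in b]); print("d mask",r,X.mean(0),np.round(X[:,:2],4).tolist())
it=[seg(TRAY,X.mean(0)[:2].tolist()+[-.13]),seg(TRAY,[.446,-.0755,.145],.06)]
x,y=(proj(p,[[.45,-.23,.03]])[0]-[75,45]).astype(int); draw(p,it,"pics/a.png",(x,y,x+150,y+90),3)
x,y=(proj(q,[[.45,-.23,.03]])[0]-[58,45]).astype(int); draw(q,it,"pics/b.png",(x,y,x+116,y+90),3)
cv2.imwrite("pics/k13.png",np.hstack([cv2.imread("pics/a.png"),cv2.imread("pics/b.png")]))
E
python3 m11.py
```

```text
41.45 [0.4464 0.1737 0.2133] yaw -0.15242646184964964 stand [-0.2363, 0.2623] f [-0.49  0.06  0.28] t [0.084 0.054 0.013] 0.08687878175443194
a [ 0.449  -0.0763  0.1604] -3580
d [ 0.4425 -0.3943 -0.1575] -4304
a [ 0.4426 -0.0739  0.0396] -2141
d [ 0.4408 -0.3902 -0.2366] -2399
d mask ((379.8959045410156, 221.1085968017578), (20.035171508789062, 43.43962478637695), 6.911227226257324) [ 0.44232497 -0.39262455  0.04      ] [[0.3748, -0.3502], [0.5167, -0.37], [0.5097, -0.4355], [0.3681, -0.4148]]
```

View pics/k13.png

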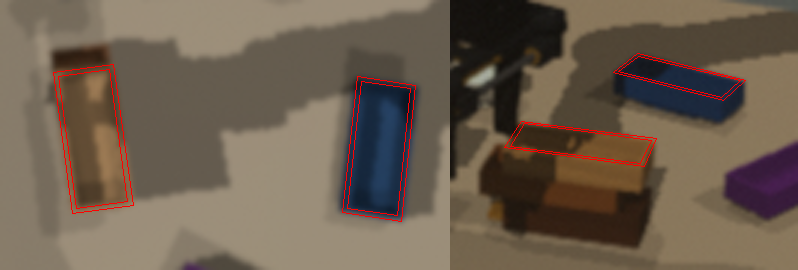

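Tray a lies straight on top at z = 60 mm, at (95,140) in the top crop. The blue tray's overlay matches in both views. Going for tray d.

Request:
arm_command([
  {"slide": [0,-0.05,0.02],"rot": [0,0,0.7],"grip": 1},
  {"slide": [0,-0.055,0],"rot": [0,0,0],"grip": 1},
  {"slide": [0,-0.055,0],"rot": [0,0,0],"grip": 1},
  {"slide": [0,-0.055,0],"rot": [0,0,0],"grip": 1},
  {"slide": [0,-0.055,0],"rot": [0,0,0],"grip": 1},
  {"slide": [0,-0.055,0],"rot": [0,0,0],"grip": 1},
  {"slide": [0,-0.055,0],"rot": [0,0,0],"grip": 1},
  {"slide": [0,-0.055,0],"rot": [0,0,0],"grip": 1},
])

```text
time: 43.05
ee_pos: [0.4462, -0.2621, 0.2336]
eef_rot: [0.069, 0.998, 0.0, 0.001]
ft_force: [1.1, -0.6, -0.4]
width: 0.0871
grip_force: 0.0
```

Request:
arm_command([
  {"slide": [-0.002,-0.055,0],"rot": [0,0,0],"grip": 1},
  {"slide": [-0.002,-0.055,0],"rot": [0,0,0],"grip": 1},
  {"slide": [0,-0.021,0],"rot": [0,0,0],"grip": 1},
  {"slide": [0,0,-0.05],"rot": [0,0,0],"grip": 1},
  {"slide": [0,0,-0.05],"rot": [0,0,0],"grip": 1},
  {"slide": [0,0,-0.05],"rot": [0,0,0],"grip": 1},
  {"slide": [0,0,0],"rot": [0,0,0],"grip": 1},
  {"slide": [0,0,0],"rot": [0,0,0],"grip": 1},
])

```text
time: 44.05
ee_pos: [0.4429, -0.3924, 0.0851]
eef_rot: [0.07, 0.998, -0.001, 0.001]
ft_force: [0.1, -0.5, 0.5]
width: 0.087
grip_force: 0.0
```

```bash
python3 st.py
```

```text
44.05 [ 0.4429 -0.3924  0.0851] yaw -0.139462514211277 stand [-0.3188, -0.2978] f [ 0.13 -0.49  0.51] t [0.038 0.039 0.049] 0.08699000790047573
```

Request:
arm_command([
  {"slide": [0,0,-0.035],"rot": [0,0,0],"grip": 1},
  {"slide": [0,0,-0.025],"rot": [0,0,0],"grip": 1},
  {"slide": [0,0,-0.012],"rot": [0,0,0],"grip": 1},
  {"slide": [0,0,0],"rot": [0,0,0],"grip": 1},
  {"slide": [0,0,0],"rot": [0,0,0],"grip": 0.6},
  {"slide": [0,0,0],"rot": [0,0,0],"grip": 0.6},
  {"slide": [0,0,0],"rot": [0,0,0],"grip": 0.6},
  {"slide": [0,0,0],"rot": [0,0,0],"grip": 0.6},
])

```text
time: 45.05
ee_pos: [0.4425, -0.3921, 0.0118]
eef_rot: [0.07, 0.998, -0.0, 0.0]
ft_force: [-0.4, -1.8, 5.5]
width: 0.0638
grip_force: 25.0
```

Request:
arm_command([
  {"slide": [0,0,0],"rot": [0,0,0],"grip": 0.6},
  {"slide": [0,0,0],"rot": [0,0,0],"grip": 0.6},
  {"slide": [0,0,0.04],"rot": [0,0,0],"grip": 0.6},
  {"slide": [0,0,0.05],"rot": [0,0,0],"grip": 0.6},
  {"slide": [0,0,0.05],"rot": [0,0,0],"grip": 0.6},
  {"slide": [0,0,0.04],"rot": [0,0,5],"grip": 0.6},
  {"slide": [0,0,0],"rot": [0,0,6],"grip": 0.6},
  {"slide": [0,0,0],"rot": [0,0,5.3],"grip": 0.6},
])

```text
time: 46.05
ee_pos: [0.4423, -0.391, 0.1909]
eef_rot: [-0.074, 0.997, 0.0, -0.0]
ft_force: [-0.3, -0.1, -2.3]
width: 0.0638
grip_force: 25.0
```

```bash
python3 st.py
```

```text
46.05 [ 0.4423 -0.391   0.1909] yaw 0.14882094352014774 stand [-0.3192, -0.2964] f [-0.35 -0.1  -2.28] t [0.01  0.047 0.037] 0.06376595064364218
```

Request:
arm_command([
  {"slide": [0.005,0.054,0],"rot": [0,0,0],"grip": 0.6},
  {"slide": [0.005,0.053,0],"rot": [0,0,0],"grip": 0.6},
  {"slide": [0.005,0.053,0],"rot": [0,0,0],"grip": 0.6},
  {"slide": [0.005,0.053,0],"rot": [0,0,0],"grip": 0.6},
  {"slide": [0.005,0.053,0],"rot": [0,0,0],"grip": 0.6},
  {"slide": [0.005,0.053,0],"rot": [0,0,0],"grip": 0.6},
  {"slide": [0,0,-0.03],"rot": [0,0,0],"grip": 0.6},
  {"slide": [0,0,-0.035],"rot": [0,0,0],"grip": 0.6},
])

```text
time: 47.05
ee_pos: [0.4724, -0.0715, 0.1256]
eef_rot: [-0.073, 0.997, 0.0, 0.0]
ft_force: [0.5, 0.1, -2.0]
width: 0.0639
grip_force: 25.0
```

```bash
python3 st.py
```

```text
47.05 [ 0.4724 -0.0715  0.1256] yaw 0.14693453276248478 stand [-0.2448, 0.0158] f [ 0.51  0.06 -2.  ] t [0.111 0.035 0.031] 0.06390364575134519
```

Request:
arm_command([
  {"slide": [0,0,-0.01],"rot": [0,0,0],"grip": 0.6},
  {"slide": [0,0,-0.005],"rot": [0,0,0],"grip": 0.6},
  {"slide": [0,0,-0.004],"rot": [0,0,0],"grip": 0.6},
  {"slide": [0,0,-0.003],"rot": [0,0,0],"grip": 0.6},
  {"slide": [0,0,-0.001],"rot": [0,0,0],"grip": 0.6},
  {"slide": [0,0,0],"rot": [0,0,0],"grip": 0.6},
  {"slide": [0,0,0],"rot": [0,0,0],"grip": 0.6},
  {"slide": [0,0,0],"rot": [0,0,0],"grip": 0.6},
])

```text
time: 48.05
ee_pos: [0.4723, -0.0725, 0.1033]
eef_rot: [-0.073, 0.997, 0.0, 0.0]
ft_force: [-0.1, 0.2, -0.9]
width: 0.0641
grip_force: 25.0
```

Nearly seated, so I'll release, rise and retreat sideways.

Request:
arm_command([
  {"slide": [0,0,-0.001],"rot": [0,0,0],"grip": 0.6},
  {"slide": [0,0,0],"rot": [0,0,0],"grip": 0.85},
  {"slide": [0,0,0],"rot": [0,0,0],"grip": 1},
  {"slide": [0,0,0],"rot": [0,0,0],"grip": 1},
  {"slide": [0,0,0.02],"rot": [0,0,0],"grip": 1},
  {"slide": [0,0,0.05],"rot": [0,0,0],"grip": 1},
  {"slide": [0,0,0.05],"rot": [0,0,0],"grip": 1},
  {"slide": [-0.01,0.05,0.02],"rot": [0,0,0],"grip": 1},
])

```text
time: 49.05
ee_pos: [0.4636, -0.0249, 0.2452]
eef_rot: [-0.069, 0.998, 0.0, 0.002]
ft_force: [2.2, 1.2, -0.9]
width: 0.0869
grip_force: 0.0
```

Request:
arm_command([
  {"slide": [-0.01,0.06,0],"rot": [0,0,0],"grip": 1},
  {"slide": [-0.01,0.06,0],"rot": [0,0,0],"grip": 1},
  {"slide": [0,0.06,0],"rot": [0,0,0],"grip": 1},
  {"slide": [0,0.06,0],"rot": [0,0,0],"grip": 1},
  {"slide": [0,0,0],"rot": [0,0,0],"grip": 1},
  {"slide": [0,0,0],"rot": [0,0,0],"grip": 1},
  {"slide": [0,0,0],"rot": [0,0,0],"grip": 1},
  {"slide": [0,0,0],"rot": [0,0,0],"grip": 1},
])

```text
time: 50.05
ee_pos: [0.4426, 0.2165, 0.2424]
eef_rot: [-0.072, 0.997, 0.0, 0.0]
ft_force: [-0.0, 0.7, -0.6]
width: 0.0868
grip_force: 0.0
```

Run:
```python
from h import *
q=shot("side",6); p=shot("top",6)
it=[seg(TRAY,[.4725,-.072,.145],.09)]
x,y=(proj(p,[[.57,-.06,.1]])[0]-[50,60]).astype(int); draw(p,it,"pics/a.png",(x,y,x+100,y+120),3.6)
x,y=(proj(q,[[.57,-.06,.06]])[0]-[60,60]).astype(int); draw(q,it,"pics/b.png",(x,y,x+120,y+120),3.6)
cv2.imwrite("pics/k14.png",np.hstack([cv2.imread("pics/a.png"),cv2.imread("pics/b.png")]))
```

```text
(no output)
```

View pics/k14.png

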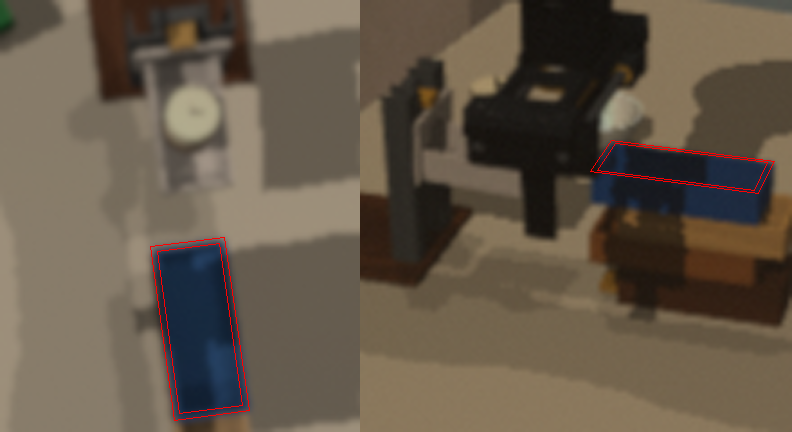

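The blue tray sits on top at z = 90 mm, with its overlay matching at (200,330) top and (685,165) side. The stack is staggered, the candle is upright at (192,113), and the detector found no other tray at the start. Handing in.

```bash
python3 -c "
from bench import order; print(order.close_job())"
```

```text
the job is handed in; nothing more can be done
None
```

The job is handed in at about 50 s on the robot's clock: by the last pictures the bracket is locked on the stand, the candle stands upright on it, and trays b, a and d are stacked staggered on the base (tray c was absent), but `close_job` returned no verdict.

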